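# Free a sprung hinge link with the forked pin tool

### The job

The steel link in the hinge block is locked by a spring pin. Take the forked tool from its wooden stand, set its fork astride the pin between the block's lug and the collar, and gently push the collar sideways, away from the link, until the pin lets go and the link springs up; handle the block with the tool only, not with the gripper, and do not ram the pin against its end stop or force the link. Then stand the tool upright back in its stand, lay the freed link in the clay saucer, and leave the other things on the table where they are.

Things in the scene. Friction and masses are not known exactly. Their poses are not given: they have to be found in the camera images.
- hinge_block: Grey hinge block, fixed: base plate 70 (x) x 146 (y) x 8 mm, origin at the centre of its underside, z up. A 9 mm round steel spring pin runs along its y axis at x = 0, z = 42 mm, from the link's pocket (centre y = -46 mm, outer face towards the pin at y = -30 mm) to the spring housing (y = 36 to 70 mm, top at z = 57 mm).
- fork_spot (a point): Point on the pin's axis (block x = 0, y = -23, z = 42 mm; axes as the block's), midway in the stretch of bare pin that is always free: the lug's face is 7 mm away towards -y, the collar at least 7 mm away towards +y. The fork goes down astride the pin here, tines at least 5 mm below the pin's axis and at most 20 mm.
- collar_mid (a point): Mean place of the collar's lug-side face (block y = -1 mm, on the pin's axis). The collar, a steel plate 26 (x) x 6 (y) x 22 (z) mm, is clamped on the pin up to 15 mm either way along y, differently each time. Pushed to +y it draws the pin back against its spring: 2.5 N at first, 6 N after 11 mm, plus some friction; there a rubber bumper stops it and the force climbs steeply (above 20 N harms it).
- pocket (a point): Centre of the mouth of the link's pocket (block y = -46 mm, z = 56 mm; 46 x 32 mm outside). After 7 to 9 mm of pin travel the nose leaves the link and a spring ejector lifts the link about 18 mm within half a second, while the pin is held back. Let go, the pin springs home under the raised link.
- link: Loose steel link upright in the pocket, 30 (x) x 14 (y) x 68.5 mm, 50 g; origin at the centre of its underside, z up, axes at first as the block's. Flat bar with a round top (disc of radius 15 mm about z = 53.5 mm, flat faces towards +-y); cross hole for the pin low down. Locked: origin 31 to 33 mm above the table; sprung up: about 50 mm, then free to lift straight out.
- fork: Forked tool, 120 g, 112 mm tall, upright in its stand; origin midway between the two tine tips, z up to the handle, x across the fork. Slot between the tines 14 mm wide (x), 18 mm deep; steel blade 22 (x) x 5 (y) mm up to z = 36 mm; flange 40 x 26 mm at z = 36 to 42 mm; wooden handle 24 (x) x 20 (y) mm from z = 42 to 112 mm.
- stand: Wooden stand, fixed: block 74 (x) x 54 (y) x 40 mm, origin at the centre of its underside. A slot 32 (x) x 13 (y) mm goes down through its centre; the tool's blade hangs in it, the flange resting on the top: tool origin 4 mm above the table, tool axes along the stand's (a half turn is as good).
- saucer: Round clay saucer, fixed, 200 mm across, rim 30 mm high; origin at the centre of its underside, inner floor 7 mm above the table and flat to about 60 mm from the centre.
- small_pot: Small pink clay pot, 75 mm across and 50 mm high, loose bystander at the far side; origin at the centre of its underside.
- weeder: Hand weeder lying flat at the far side, 235 mm long, 25 mm thick, loose bystander; origin at the middle of its underside.
- hook: Rusty steel hook lying flat near the robot, 32 x 61 x 6 mm, loose bystander; origin at the middle of its underside.
- washer_a: Rusty washer lying flat near the robot, 26 mm across, 8 mm thick, loose bystander; origin at the centre of its underside.
Things that resemble listed ones, but are neither listed nor needed, are in the scene too. There is more than one size of the fork; the one meant has the size given above.

How it is judged:
On the way, in this order (a step that is already met when the one before it is completed fails the run):
1. the forked tool is lifted out of its stand (z of fork in the frame of stand above 0.045 m), for 0.1 s.
2. the link has sprung up at least 12 mm in its pocket while the tool pushes on the collar (z of link in the frame of hinge_block between 0.0435 and 0.06 m and contact force between fork and hinge_block above 1.5 N), for 0.05 s.
At the end, for the whole second after the job is handed in: The link rests, still, in the saucer (its origin within 85 mm of the saucer's centre and under 45 mm high), and the tool stands upright (within 0.15 rad) in its stand with its flange down on the top (origin within 12 mm of the stand's centre, no more than 12 mm above the table), at rest (horizontal distance between link and saucer below 0.085 m and height (world z) of link below 0.045 m and contact force between link and saucer above 0.1 N and linear speed of each of link, fork below 0.02 m/s and horizontal distance between fork and stand below 0.012 m and z of fork in the frame of stand below 0.012 m and angle between fork's own z axis and vertical below 0.15 rad); the robot touches nothing.
It fails at once if the tool presses the hinge block, its pin or collar with more than 20 N (contact force between fork and hinge_block above 20 N).
It fails at once if the gripper's fingers touch the hinge block, its pin or collar with more than 1.5 N (contact force between the fingers and hinge_block above 1.5 N).
It fails at once if the link is knocked, pressed or pulled against its block with more than 20 N (contact force between link and hinge_block above 20 N).
It fails at once if the small pot, weeder, hook or washer is moved more than 25 mm (distance of any of small_pot, weeder, hook, washer_a from where it was at the start of the episode above 0.025 m).
It also fails if it takes over 72 s, if anything falls off the work surface, if the arm or the gripper's body presses on something with over 40 N, if the wrist force passes 120 N, or if a joint passes its speed limit or range.

### The arm

A 6-joint arm with a two-finger parallel gripper is mounted at the origin on a cart in front of the work surface, level with it; the furniture and walls round the work are solid. World frame = base frame: x ahead of the robot, y to its left, z up, the work surface at z = 0. Lengths are in m, angles in rad, forces in N, time in s.
With the tool pointing down it reaches from about 0.375 to 0.9 m from the base axis. Payload 3.1 kg.
Tool frame: the origin (TCP) lies midway between the tips of the shut fingers; the grasp point (between the pads) lies 19 mm behind it; z points along the fingers, y is the direction in which the jaws open and shut (so a half turn about z gives the same grasp; the last joint's range is limited). The gripper opens to 85 mm and grips with 20 to 120 N. Pads are 22 mm wide; open, the fingers measure 114 mm over their backs; the gripper's body (76 mm by 85 mm) begins 54 mm behind the grasp point. The pads swing forward as they close: fully open they stand 13 mm farther back than shut.
Start: joints at [0.968, 0.527, 1.433, -0, 1.181, -0.178], TCP at [0.258, 0.569, 0.231] pointing down, gripper open.
Joint ranges: [-3.08, 3.08], [-0.75, 2.2], [0.22, 2.44], [-1.43, 4.57], [0, 2.65], [-2.85, 2.85]. Speed limits (rad/s): [2.79, 2.79, 3.14, 3.14, 3.14, 3.14].

### API

Orientations are given as a unit quaternion [x, y, z, w].
In Python, from station import manip gives the robot as it stands. The module is installed in compiled form; this text tells all that it offers.
- The arm moves only by the tool drive_tool, never from a script. Its argument "deltas" is one flat list of numbers, 4 for each row, row after row: the shift along the tool's x, y, z in cm, then the turn about the tool's z in degrees. A call has 1 to 12 rows; each row is the pose to reach, as a shift and turn from the pose measured when the call began, along the tool's axes at that moment; what a row does not reach only later rows make up. A row lasts 1/10 s, in which the tool goes at most 50 mm and 8.59 degrees, less where a joint would pass 70% of its speed; a pose out of reach is approached as far as the arm can. A call with a gripper value outside its range is refused whole. "hand" is the finger opening in cm, from 0 to 8.54, set as the call begins (left out, the last holds). The fingers move at their own pace and stop on an object; "squeeze" is the grip in N (left out, the last holds). Time passes only in rows, so rows that repeat a pose let the fingers close. It gives the time, the measured TCP pose, the force and the opening at its end, in the units of the state.
- manip.sense(): the state, without advancing time (a new reading comes with each control period).
- manip.snapshot(name): name is "scene" or "top" or "wrist"; returns a dict with "frame" (420x560x3 uint8, red, green, blue), "depth" (420x560 float32, m along the optical axis (not along the pixel's ray), 0 where there is no reading), "fx", "fy", "cx", "cy" (pixels), "R" (3x3) and "t" (3): a world point X has camera coordinates R X + t. Camera axes: x right, y down, z forward; pixel columns grow to the right and rows downward; lengths in m; the calibration is good to about 2 mm. A picture is of the moment at which its call begins.
- manip.sign_off(): hands the job in, once; it reports no verdict.
The state is a dict: "t": time; "q": joint angles; "qd": joint speeds; "tau": joint torques, N m; "tcp_pos": TCP position; "tool_rot": TCP orientation; "force": force on the tool from outside, world axes, zero at the start; "ft_torque": the same for the moment, N m; "finger_gap": opening from 0.0 (shut) to 1.0 (fully open).
Only numpy, scipy, OpenCV 4.12 (cv2) and the standard library are available. Lean on these libraries where they do the work, as an engineer would, in place of code of your own. Each camera call takes 0.05 s, during which the arm holds its last target.

## Working session

There is one attempt and no reset: what is moved stays moved. The work goes in short steps, Python scripts to look and compute and a tool call to move; the robot and the scene stay as the last step left them, time stands still between calls to the robot, and variables do not carry over. Pictures are saved under pics/ and viewed, and the job is handed in when it is done.

Besides the shell and the picture viewer there is one more tool, called after ">>>" as name(argument=value, ...), one argument or row to a line, values as JSON. drive_tool: Moves the arm, as the interface text tells. Its arguments: {"type":"object","properties":{"deltas":{"type":"array"},"hand":{"type":"number"},"squeeze":{"type":"number"}},"required":["deltas"]}

```bash
mkdir -p pics; cat > h.py <<'E'
import numpy as np, cv2
from station import manip
def snap(n,name=None):
    s=manip.snapshot(n)
    if name: cv2.imwrite('pics/'+name,s['frame'][:,:,::-1])
    np.savez('%s.npz'%(name or n).replace('.png',''),**s)
    return s
def load(n): return dict(np.load('%s.npz'%n))
def ray(s,u,v,z):
    R,t=s['R'],s['t'];c=-R.T@t
    d=R.T@np.array([(u-s['cx'])/s['fx'],(v-s['cy'])/s['fy'],1])
    return c+d*(z-c[2])/d[2]
def cloud(s):
    D=s['depth'];v,u=np.indices(D.shape)
    P=np.stack([(u-s['cx'])/s['fx']*D,(v-s['cy'])/s['fy']*D,D],-1)
    return (P-s['t'])@s['R']
E
python3 - <<'E'
from h import *
for n in ['scene','top','wrist']:
    s=snap(n,n+'0.png'); print(n,-s['R'].T@s['t'],s['R'][2],s['fx'])
s=manip.sense();print(s)
E
```

```text
scene [ 0.17642465 -0.57047961  0.54372369] [ 0.47811534  0.68431998 -0.55055598] 392.5423502928902
top [0.40838234 0.00867695 0.90284473] [ 0.19304021 -0.00433759 -0.98118126] 400.0176435888442
wrist [0.18477334 0.60275994 0.37347101] [ 0.28277292 -0.13024502 -0.95030296] 356.96491834252316
{'t': 0.15, 'q': array([ 9.67499610e-01,  5.28260593e-01,  1.43358754e+00, -5.08715537e-06,
        1.18139384e+00, -1.78576050e-01]), 'qd': array([-0.00118907, -0.00162818, -0.00411023,  0.00030307,  0.00086601,
       -0.00043   ]), 'tau': array([ 1.33733462e-03, -4.42743444e+01, -1.78275973e+01, -1.87794712e-04,
        5.60201486e-03,  5.57854946e-06]), 'tcp_pos': array([0.25725079, 0.56901554, 0.23056002]), 'tool_rot': array([ 2.10766779e-01,  9.77536027e-01, -7.63338313e-04, -3.12065517e-04]), 'force': array([ 0.42239878, -0.4045561 , -0.35003892]), 'ft_torque': array([ 0.00867499,  0.01372202, -0.05084216]), 'finger_gap': 1.001077520514072}
```

View pics/scene0.png

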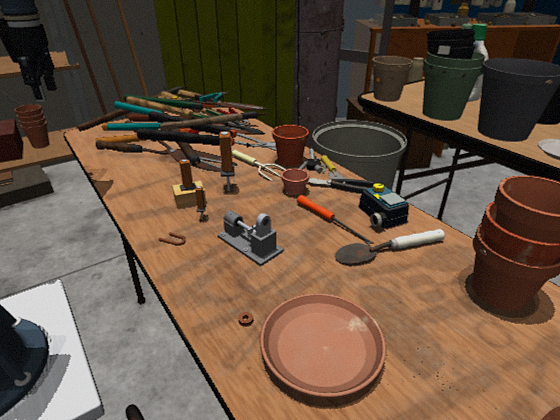

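View pics/top0.png

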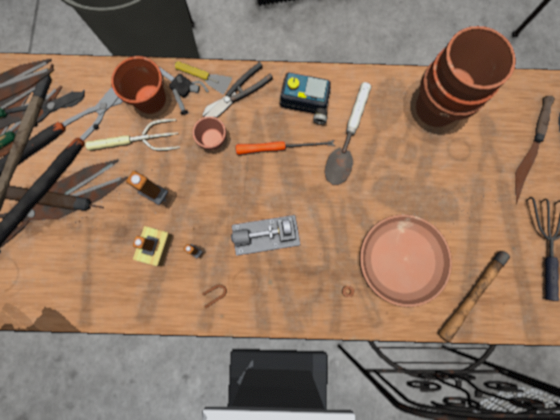

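View pics/wrist0.png

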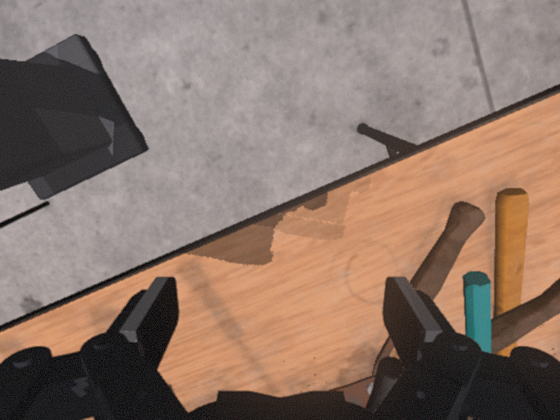

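Three forked tools are visible. In the scene view: (185,182) in the wooden stand, a large one at (227,160), and a small one at (202,203). In the top view they are at (150,243), (147,187) and (194,250). The one in the stand should be the one meant, so I'll check its size and enlarge a crop.

```bash
python3 - <<'E'
from h import *
s=load('scene0');t=load('top0')
a=cv2.resize(s['frame'][120:280,140:300],(600,600),interpolation=cv2.INTER_CUBIC)
cv2.imwrite('pics/c1.png',a[:,:,::-1])
b=cv2.resize(t['frame'][165:295,115:310],(798,532),interpolation=cv2.INTER_CUBIC)
cv2.imwrite('pics/c2.png',b[:,:,::-1])
P=cloud(t)
# tops of tall things near stand/block
m=(P[...,2]>0.015)&(t['depth']>0)
v,u=np.indices(m.shape)
reg={'stand':(130,170,222,268),'big':(120,170,168,205),'small':(183,206,242,260),'block':(225,305,208,258)}
for k,(u0,u1,v0,v1) in reg.items():
    mm=m&(u>=u0)&(u<u1)&(v>=v0)&(v<v1)
    Q=P[mm]; print(k,Q.shape, Q[:,2].max(), np.percentile(Q[:,2],95))
    zt=np.percentile(Q[:,2],99); W=Q[Q[:,2]>zt-0.008]; print(' top',W.mean(0),W.max(0)-W.min(0),len(W))
    q=P[m&(u>=u0)&(u<u1)&(v>=v0)&(v<v1)]
Ps=cloud(s)
for (x,y) in [(185,165),(227,140),(202,193),(264,222),(235,216)]:
    print((x,y),Ps[y,x])
# saucer: fit by colour in top
P2=P[205:310,355:455].reshape(-1,3); r=P2[(P2[:,2]>0.022)&(P2[:,2]<.04)]
c,rad=cv2.minEnclosingCircle(r[:,:2].astype(np.float32)); print('saucer',c,rad,len(r))
f=P2[(np.hypot(*(P2[:,:2]-c).T)<.05)]; print('floor',np.median(f[:,2]))
E
```

```text
stand (1041, 3) 0.1211990463384494 0.11712076067377566
 top [0.48399221 0.28567494 0.11652447] [0.02582519 0.0215965  0.00984472] 128
big (696, 3) 0.16545819132015951 0.16335577210845326
 top [0.59843327 0.28642314 0.16092284] [0.03574086 0.03809754 0.00858978] 245
small (159, 3) 0.09078915911638008 0.0887430879672968
 top [0.47663649 0.19464281 0.08674764] [0.01989662 0.02098692 0.00748512] 68
block (789, 3) 0.10603713469237092 0.09943171495788262
 top [ 0.52691323 -0.00342021  0.09862991] [0.02707616 0.0168414  0.01272446] 87
(185, 165) [0.48038919 0.27235163 0.10952485]
(227, 140) [0.59707581 0.26812079 0.14890117]
(202, 193) [0.47868138 0.1806896  0.0754643 ]
(264, 222) [ 0.52454854 -0.01578913  0.08828754]
(235, 216) [0.50769543 0.07762887 0.05724488]
saucer (0.47106096148490906, -0.26592308282852173) 0.10032770782709122 1401
floor 0.0074619069069425115
```

View pics/c1.png

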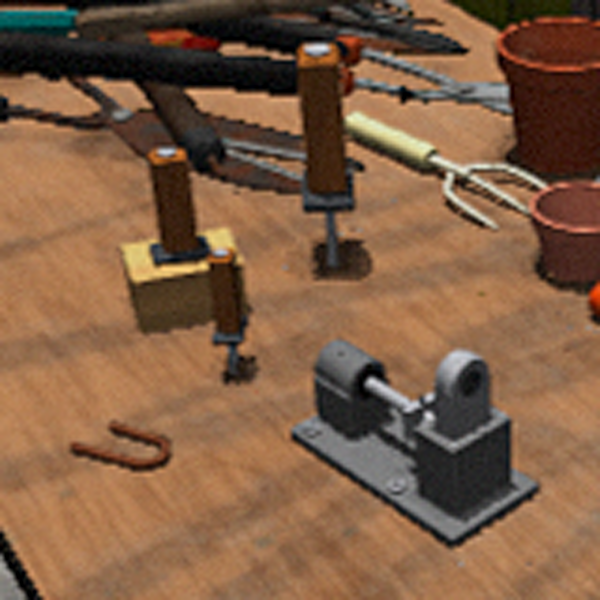

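View pics/c2.png

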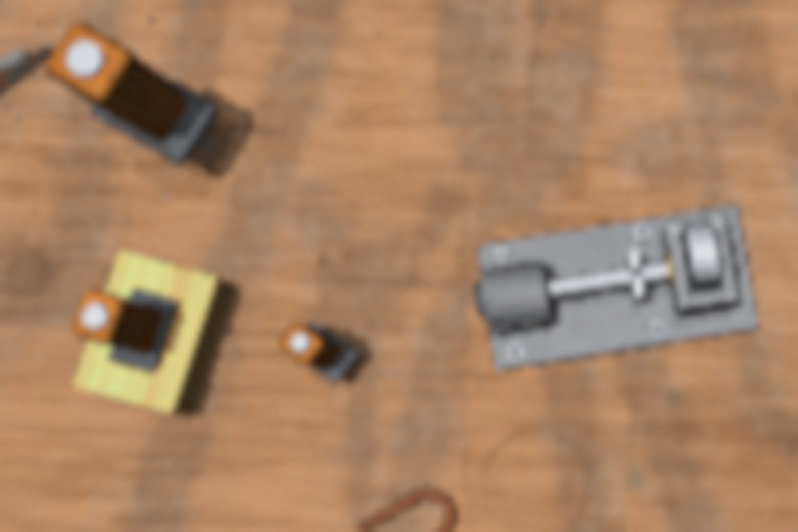

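The stand's tool tops out at about 116 mm, which is 112 + 4 and fits the description. The big one reaches about 161 mm and the small one about 87 mm. In the block, the link (crop 703,250) is at -y and the housing at +y, and the collar (crop 638,272) sits close to the lug. Next I'll measure the poses.

```bash
python3 - <<'E'
from h import *
t=load('top0');P=cloud(t);v,u=np.indices(t['depth'].shape)
def rayn(uv,z): return np.array([ray(t,a,b,z)[:2] for a,b in uv])
reg=(u>125)&(u<175)&(v>220)&(v<270)
hsv=cv2.cvtColor(t['frame'],cv2.COLOR_RGB2HSV)
m=reg&(hsv[...,0]>20)&(hsv[...,0]<35)&(hsv[...,2]>140)
W=rayn(np.c_[u[m],v[m]],.04).astype(np.float32)
r=cv2.minAreaRect(W);print('stand',r,m.sum())
# by depth
mm=reg&(abs(P[...,2]-.04)<.006); r=cv2.minAreaRect(P[mm][:,:2].astype(np.float32));print('stand depth',r)
# block plate
reg=(u>222)&(u<308)&(v>205)&(v<262)
mm=reg&(hsv[...,1]<60)
mm=cv2.morphologyEx(mm.astype(np.uint8),cv2.MORPH_OPEN,np.ones((3,3)))
n,l,st,_=cv2.connectedComponentsWithStats(mm);k=1+np.argmax(st[1:,4]);mm=l==k
# plate-only corners
W=rayn(np.c_[u[mm],v[mm]],.008).astype(np.float32)
print('plate hull', cv2.minAreaRect(W))
pm=reg&(abs(P[...,2]-.008)<.004)&(hsv[...,1]<60)
print('plate depth',cv2.minAreaRect(P[pm][:,:2].astype(np.float32)))
# pin
pm=reg&(abs(P[...,2]-.044)<.008)&(hsv[...,1]<60)
Q=P[pm];print(len(Q))
lk=reg&(P[...,2]>.075);print('link',P[lk].mean(0),cv2.minAreaRect(P[lk][:,:2].astype(np.float32)))
a=np.radians(0)
E
```

```text
stand ((0.4831679165363312, 0.28673824667930603), (0.05485385283827782, 0.07528460025787354), 76.47027587890625) 577
stand depth ((0.4843067526817322, 0.2871227562427521), (0.055244080722332, 0.07382478564977646), 76.61285400390625)
plate hull ((0.517636239528656, 0.04365664720535278), (0.07076889276504517, 0.1508476585149765), 10.852832794189453)
plate depth ((0.5184484720230103, 0.041478753089904785), (0.06951545923948288, 0.14559102058410645), 10.81671142578125)
233
link [ 0.5106097  -0.00190185  0.20054652] ((0.474836528301239, -0.0019931886345148087), (0.018052197992801666, 0.1333947628736496), 88.58518981933594)
```

```bash
cat >> h.py <<'E'
from scipy.spatial.transform import Rotation as Ro
def go(p,ang=None):
    s=manip.sense();R=Ro.from_quat(s['tool_rot']).as_matrix()
    d=R.T@(np.array(p)-s['tcp_pos'])*100
    y=np.degrees(np.arctan2(R[1,1],R[0,1]))
    tr=0 if ang is None else -((ang-y+90)%180-90)
    print('t',s['t'],'tcp',s['tcp_pos'].round(4),'yang',round(y,2),'tilt',R[:,2].round(4),'F',s['force'].round(2),'gap',s['finger_gap'])
    print('delta',d.round(2),'turn',round(tr,1))
E
python3 - <<'E'
from h import *
go([.484,.287,.22],-13.5)
E
```

```text
t 0.15 tcp [0.2573 0.569  0.2306] yang 65.67 tilt [-9.0e-04 -1.4e-03 -1.0e+00] F [ 0.42 -0.4  -0.35] gap 1.001077520514072
delta [-32.28 -16.35   1.07] turn 79.2
```

>>> drive_tool(
  deltas=[-3.2, -1.6, 0.1, 8, -6.4, -3.2, 0.2, 16, -9.7, -4.9, 0.3, 24, -12.9, -6.5, 0.4, 32, -16.1, -8.1, 0.5, 40, -19.4, -9.8, 0.6, 48, -22.6, -11.4, 0.8, 56, -25.8, -13.0, 0.9, 64, -29.0, -14.7, 1.0, 72, -32.3, -16.3, 1.0, 79.2, -32.3, -16.3, 1.0, 79.2],
  hand=5,
)

```text
t: 1.25
tcp_pos: [0.4876, 0.2842, 0.2206]
tool_rot: [0.787, 0.616, -0.0, 0.001]
force: [-0.3, -0.1, -0.5]
finger_gap: 0.588
```

```bash
python3 - <<'E'
from h import *
go([.484,.287,.063],-13.5)
snap('wrist','w1.png')
E
```

```text
t 1.25 tcp [0.4876 0.2842 0.2206] yang -13.9 tilt [ 0.001  -0.0023 -1.    ] F [-0.34 -0.15 -0.49] gap 0.5876803204164353
delta [ 0.22 -0.44 15.76] turn -0.4
```

View pics/w1.png

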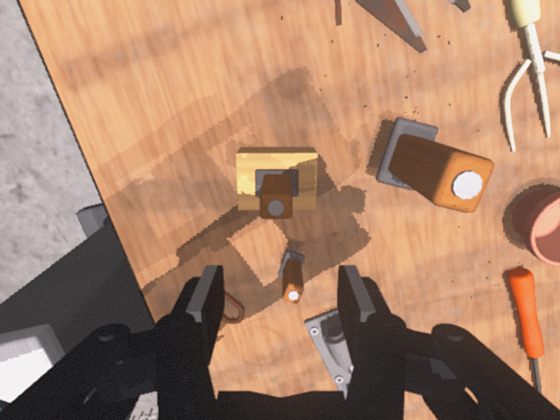

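The wrist view shows the stand at (277,180) with its edges nearly square to the image. The fork's handle top is at (276,208).

```bash
python3 - <<'E'
from h import *
w=load('w1');f=w['frame'];hsv=cv2.cvtColor(f,cv2.COLOR_RGB2HSV);v,u=np.indices(f.shape[:2])
m=((u>225)&(u<330)&(v>140)&(v<220)&(hsv[...,0]>20)&(hsv[...,0]<35)&(hsv[...,2]>120)).astype(np.uint8)
P=cloud(w);pm=(m>0)&(abs(P[...,2]-.04)<.006);print(m.sum(),pm.sum())
print(cv2.minAreaRect(np.array([ray(w,a,b,.04)[:2] for a,b in zip(u[pm],v[pm])],np.float32)))
hm=(u>255)&(u<300)&(v>190)&(v<225)&(abs(P[...,2]-.116)<.006)
print(hm.sum(),P[hm].mean(0),cv2.minAreaRect(P[hm][:,:2].astype(np.float32)))
g=(abs(u-275)<6)&(abs(v-208)<6);print(P[g].mean(0))
go([.484,.287,.063],-13.5)
E
```

```text
694 690
((0.4856521487236023, 0.2936002314090729), (0.036722809076309204, 0.07198784500360489), 76.08554077148438)
853 [0.48517646 0.28755985 0.11634291] ((0.48512372374534607, 0.2866535484790802), (0.01960420049726963, 0.023432493209838867), 75.3138427734375)
[0.48448619 0.28673017 0.12050153]
t 1.3 tcp [0.4857 0.2857 0.2204] yang -13.73 tilt [-0.0011 -0.0014 -1.    ] F [-0.23  0.21 -0.59] gap 0.5842357417218539
delta [ 0.11 -0.18 15.74] turn -0.2
```

>>> drive_tool(
  deltas=[0.1, -0.1, 4, 0, 0.1, -0.1, 8, 0, 0.1, -0.1, 11, 0, 0.1, -0.1, 13.5, 0, 0.1, -0.1, 15.0, 0, 0.1, -0.1, 15.7, 0, 0.1, -0.1, 15.7, 0, 0.1, -0.1, 15.7, 0],
)

```text
t: 2.1
tcp_pos: [0.4849, 0.2873, 0.0641]
tool_rot: [0.786, 0.618, -0.0, 0.0]
force: [0.3, 0.8, -0.7]
finger_gap: 0.586
```

```bash
python3 - <<'E'
from h import *
go([.485,.287,.063],-13.9)
snap('wrist','w2.png')
E
```

```text
t 2.1 tcp [0.4849 0.2873 0.0641] yang -13.67 tilt [-2.e-04 -1.e-03 -1.e+00] F [ 0.35  0.78 -0.73] gap 0.5858330187511153
delta [-0.03  0.02  0.11] turn 0.2
```

View pics/w2.png

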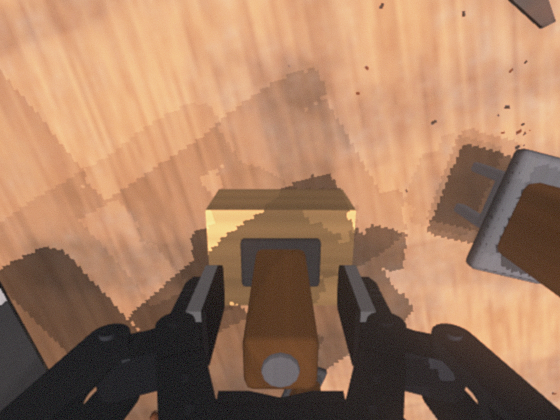

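The handle sits centred between the fingers, at (280,330). Closing on it.

>>> drive_tool(
  deltas=[0, 0, 0.1, 0, 0, 0, 0.1, 0, 0, 0, 0.1, 0, 0, 0, 0.1, 0, 0, 0, 0.1, 0, 0, 0, 0.1, 0, 0, 0, 0.1, 0, 0, 0, 0.1, 0],
  hand=0.5,
  squeeze=100,
)

```text
t: 2.95
tcp_pos: [0.486, 0.2877, 0.0646]
tool_rot: [0.786, 0.618, 0.001, 0.001]
force: [-1.2, 0.8, 5.3]
finger_gap: 0.268
```

```bash
python3 - <<'E'
from h import *
go([.485,.287,.180],-13.9)
E
```

```text
t 2.95 tcp [0.486  0.2877 0.0646] yang -13.69 tilt [ 2.6e-03  2.0e-04 -1.0e+00] F [-1.15  0.79  5.35] gap 0.2681118669215853
delta [ -0.08  -0.05 -11.54] turn 0.2
```

>>> drive_tool(
  deltas=[0, 0, -0.5, 0, 0, 0, -1.5, 0, 0, 0, -3, 0, 0, 0, -5, 0, 0, 0, -7, 0, 0, 0, -9, 0, 0, 0, -11, 0, 0, 0, -12.5, 0, 0, 0, -12.5, 0, 0, 0, -12.5, 0],
)

```text
t: 3.95
tcp_pos: [0.4854, 0.2875, 0.1897]
tool_rot: [0.786, 0.618, 0.001, 0.001]
force: [-1.3, 0.2, -1.7]
finger_gap: 0.267
```

```bash
python3 - <<'E'
from h import *
snap('wrist','w3.png');snap('scene','s3.png')
go([.5227,.0189,.19],10.8)
E
```

```text
t 4.05 tcp [0.4848 0.2873 0.1886] yang -13.7 tilt [ 5.e-04 -5.e-04 -1.e+00] F [-0.72  0.28 -1.34] gap 0.2672280355410494
delta [-25.18  10.04  -0.12] turn -24.5
```

View pics/w3.png

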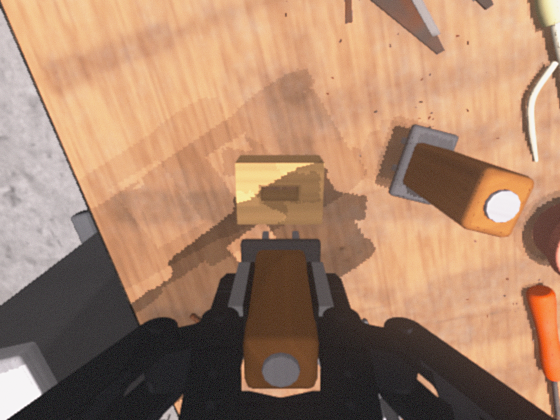

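View pics/s3.png

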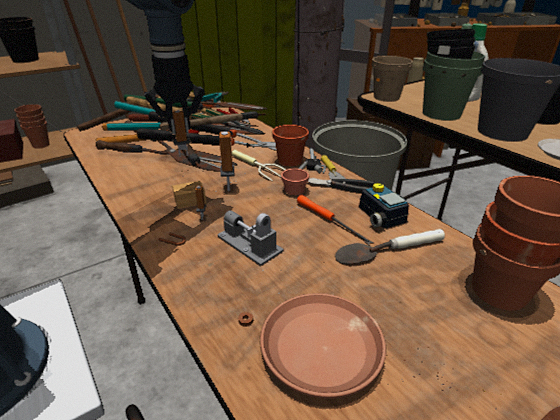

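>>> drive_tool(
  deltas=[-3, 1.2, -0.1, -3, -6, 2.4, -0.1, -6, -9, 3.6, -0.1, -9, -12, 4.8, -0.1, -12, -15, 6, -0.1, -15, -18, 7.2, -0.1, -18, -21, 8.4, -0.1, -21, -23.5, 9.4, -0.1, -23.5, -25.2, 10.0, -0.1, -24.5, -25.2, 10.0, -0.1, -24.5, -25.2, 10.0, -0.1, -24.5, -25.2, 10.0, -0.1, -24.5],
)

```text
t: 5.25
tcp_pos: [0.5216, 0.0197, 0.1892]
tool_rot: [0.637, 0.771, -0.0, -0.0]
force: [-0.7, -0.7, -1.3]
finger_gap: 0.264
```

```bash
python3 - <<'E'
from h import *
for n in ['wrist','scene','top']: snap(n,n[0]+'4.png')
go([.5227,.0189,.19],10.8)
s=load('s4');a=cv2.resize(s['frame'][120:290,170:330],(640,680)[::1],interpolation=cv2.INTER_CUBIC)[:600]
cv2.imwrite('pics/s4c.png',a[:,:,::-1])
E
```

```text
t 5.4 tcp [0.522  0.0198 0.1897] yang 10.88 tilt [ 1.e-04 -3.e-04 -1.e+00] F [-0.65 -0.05 -1.09] gap 0.2691543366963075
delta [-0.1   0.05 -0.03] turn 0.1
```

View pics/w4.png

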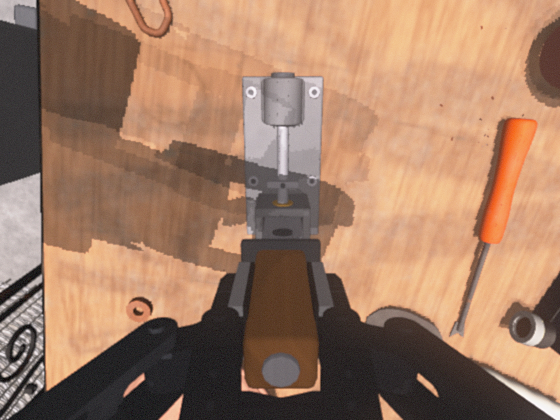

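View pics/s4c.png

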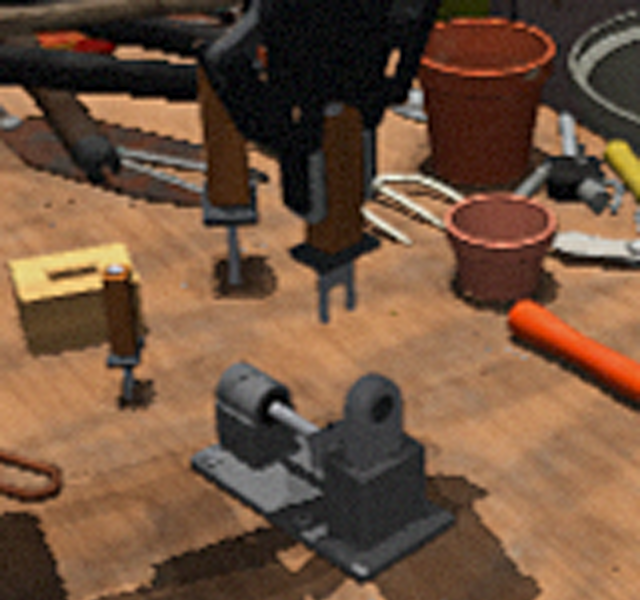

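View pics/t4.png

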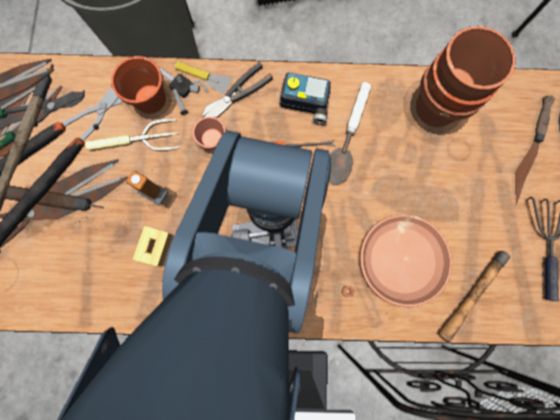

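```bash
python3 - <<'E'
from h import *
w=load('w4');print(w['cx'],w['cy'])
a=cv2.resize(w['frame'][65:255,235:330],None,fx=3.15,fy=3.15,interpolation=cv2.INTER_CUBIC)
cv2.imwrite('pics/w4c.png',a[:,:,::-1])
s=load('s4');a=cv2.resize(s['frame'][205:270,215:290],None,fx=8,fy=8,interpolation=cv2.INTER_CUBIC)
cv2.imwrite('pics/s4d.png',np.clip(a*1.5,0,255).astype(np.uint8)[:,:,::-1])
E
```

```text
280.3672742577054 209.3848703527442
```

View pics/w4c.png

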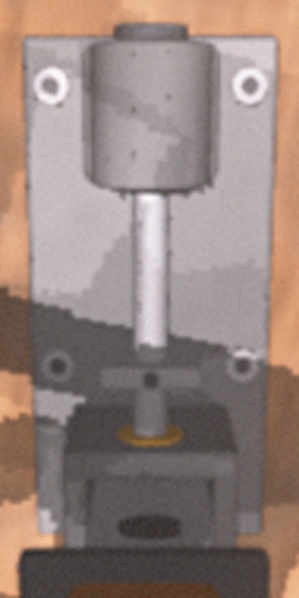

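View pics/s4d.png

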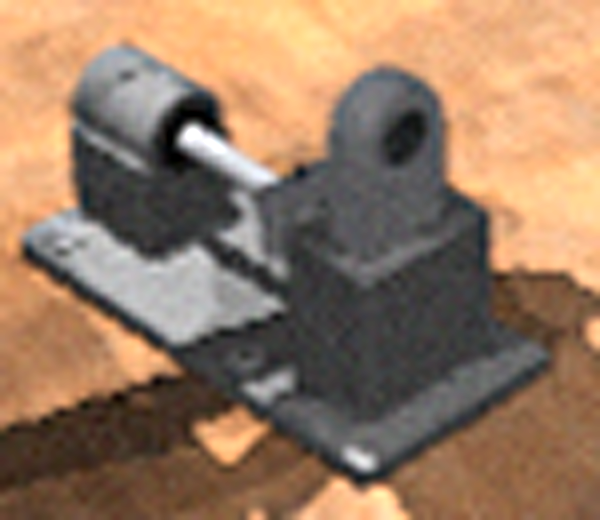

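```bash
python3 - <<'E'
from h import *
w=load('w4');c=-w['R'].T@w['t'];print('cam',c)
S=3.15;px=lambda x,y:(235+x/S,65+y/S)
A=[ray(w,*px(24,38),.008),ray(w,*px(277,38),.008),ray(w,*px(40,533),.008),ray(w,*px(261,533),.008)]
for p in A: print(p)
print(np.hypot(*(A[0]-A[1])[:2]),np.hypot(*(A[0]-A[2])[:2]))
d=A[1]-A[0];print('ang',np.degrees(np.arctan2(d[1],d[0])), np.degrees(np.arctan2(*(A[1]-A[3])[1::-1])))
ctr=(A[0]+A[1])/2; a=np.radians(10.8);y=np.array([-np.sin(a),np.cos(a)]);x=np.array([np.cos(a),np.sin(a)])
O=ctr[:2]-.073*y;print('O from top edge',O,'other',np.mean(A,0))
O=np.array([.5184,.0415])
for n,p,z in [('pin150',(150,270),.0465),('pin2',(150,420),.0465),('pin3',(150,210),.0465),('collartop',(150,368),.053),('collar2',(150,388),.053),('housing front top',(150,190),.042),('lug',(150,448),.056)]:
    q=ray(w,*px(*p),z)[:2]; print(n,((q-O)@np.c_[x,y]*1000).round(1))
P=cloud(w);
for cx,cy in [(150,372),(150,380),(180,378),(120,378),(150,400)]:
    u,v=map(int,px(cx,cy)); q=P[v,u]; print(cx,cy,((q[:2]-O)@np.c_[x,y]*1000).round(1),q[2].round(4))
go([.5227,.0189,.19],10.8)
s=manip.sense(); print('tcp in block',((s['tcp_pos'][:2]-O)@np.c_[x,y]*1000).round(1))
E
```

```text
cam [0.50707604 0.09887451 0.33228848]
[0.47273891 0.1048886  0.008     ]
[0.53998418 0.11775301 0.008     ]
[ 0.50006799 -0.03678143  0.008     ]
[ 0.5674784  -0.02384586  0.008     ]
0.0684647239348632 0.1442819292545139
ang 10.830156350992612 100.98837520298163
O from top edge [0.52004038 0.03961383] other [0.52006737 0.04050358 0.008     ]
pin150 [ 1.1 14.1]
pin2 [  1.2 -25.5]
pin3 [ 1.1 29.1]
collartop [ 1.1 -9.8]
collar2 [  1.1 -15.1]
housing front top [ 1.1 33.6]
lug [  1.2 -30.3]
150 372 [  0.6 -10.2] 0.0553
150 380 [  0.6 -11.7] 0.0557
180 378 [  8.7 -12.2] 0.0539
120 378 [ -6.6 -12.2] 0.0541
150 400 [  0.7 -18.9] 0.0477
t 5.4 tcp [0.522  0.0198 0.1897] yang 10.88 tilt [ 1.e-04 -3.e-04 -1.e+00] F [-0.65 -0.05 -1.09] gap 0.2691543366963075
delta [-0.1   0.05 -0.03] turn 0.1
tcp in block [ -0.5 -22. ]
```

```bash
python3 - <<'E'
from h import *
w=load('w4');a=np.radians(10.8);B=np.array([[np.cos(a),-np.sin(a)],[np.sin(a),np.cos(a)]])
O=np.array([.5192,.0408])
for p,z in [((241,240),.1706),((320,240),.1706),((241,260),.1706),((320,260),.1706),((281,371),.2406)]:
    print(p,((ray(w,*p,z)[:2]-O)@B*1000).round(1))
p=(282.6,150.7);print('pin',((ray(w,*p,.0465)[:2]-O)@B*1000).round(1))
# tines in scene view: depth
s=load('s4');P=cloud(s)
f=s['frame']
m=np.zeros(f.shape[:2],bool);m[185:202,247:262]=1
m&=(P[...,2]>.10)&(P[...,2]<.16)
Q=P[m];q=(Q[:,:2]-O)@B*1000
print(len(q));print(np.c_[q,Q[:,2]*1000].round(1)[::4]); print(q.min(0),q.max(0),np.median(q,0))
E
```

```text
(241, 240) [-20.5  -9.5]
(320, 240) [18.2 -9.5]
(241, 260) [-20.9 -20.4]
(320, 260) [ 18.6 -20.3]
(281, 371) [ -0.9 -24.7]
pin [ 0.4 15. ]
81
[[  1.5 -27.9 157.8]
 [ -0.5 -27.1 156. ]
 [ -9.1 -27.8 157.5]
 [  2.3 -26.9 152.5]
 [-11.5 -27.4 156. ]
 [ -0.4 -26.8 151.3]
 [-13.8 -27.1 154.6]
 [ -3.2 -26.9 150.2]
 [  6.8 -27.6 146.4]
 [ -7.3 -28.4 150.2]
 [  6.6 -27.8 144.2]
 [ -6.9 -27.8 147.5]
 [-11.6 -27.1 146.9]
 [-13.  -25.6 144.5]
 [  6.1 -28.1 137.5]
 [  5.2 -26.  134.7]
 [ -9.6 -27.4 139.2]
 [-12.8 -28.1 138.5]
 [-12.  -24.  134.1]
 [-12.3 -27.2 133.2]
 [-10.4 -27.9 130.4]]
[-13.82763148 -30.28763911] [  8.20051453 -23.50484321] [ -6.96448719 -27.44720885]
```

```bash
python3 - <<'E'
from h import *
a=np.radians(10.8);B=np.array([[np.cos(a),-np.sin(a)],[np.sin(a),np.cos(a)]])
O=np.array([.5192,.0408])
for n in ['scene0','s4']:
    s=load(n);P=cloud(s)
    v,u=np.indices(P.shape[:2]);q=np.c_[((P.reshape(-1,3)[:,:2]-O)@B),P.reshape(-1,3)[:,2]].reshape(P.shape)*1000
    m=(u>250)&(u<285)&(v>200)&(v<250)&(q[...,2]>66)&(q[...,2]<110)&(s['depth']>0)
    Q=q[m];print(n,len(Q),'link y face',np.median(Q[:,1]),'x',Q[:,0].min(),Q[:,0].max(),'top',Q[:,2].max())
    m=(u>215)&(u<290)&(v>205)&(v<262)&(q[...,2]>15)&(q[...,2]<50)&(abs(q[...,0])<30)&(q[...,1]<-55)&(q[...,1]>-70)
    Q=q[m];print('pocket face y',np.median(Q[:,1]),'x',np.percentile(Q[:,0],[2,98]))
t=load('top0');P=cloud(t);q=np.c_[((P.reshape(-1,3)[:,:2]-O)@B),P.reshape(-1,3)[:,2]].reshape(P.shape)*1000
m=(abs(q[...,2]-46)<4)&(q[...,1]>-5)&(q[...,1]<30)&(abs(q[...,0])<12)
print('top pin x',q[m][:,0].min(),q[m][:,0].max(),m.sum())
E
```

```text
scene0 231 link y face -54.751885899509105 x -16.444124193662333 13.626496219811433 top 101.27748493008032
pocket face y -64.64831486705125 x [-24.10705612  21.68590182]
s4 227 link y face -55.03439523821924 x -16.597884394843557 13.831330566763048 top 101.34132817250939
pocket face y -64.53899387066006 x [-24.09070572  20.97879059]
top pin x -4.518904507089091 4.472284342006139 65
```

>>> drive_tool(
  deltas=[0, 0.14, 1, 0, 0, 0.14, 2.5, 0, 0, 0.14, 4, 0, 0, 0.14, 5.5, 0, 0, 0.14, 6.5, 0, 0, 0.14, 7.2, 0, 0, 0.14, 7.5, 0, 0, 0.14, 7.5, 0, 0, 0.14, 7.5, 0],
)

```text
t: 6.3
tcp_pos: [0.5238, 0.02, 0.115]
tool_rot: [0.637, 0.771, 0.0, 0.001]
force: [0.5, -0.3, -1.5]
finger_gap: 0.267
```

```bash
python3 - <<'E'
from h import *
for n in ['wrist','scene']: snap(n,n[0]+'5.png')
go([.5230,.0200,.0926],10.8)
s=load('s5');a=cv2.resize(s['frame'][170:270,200:300],None,fx=6,fy=6,interpolation=cv2.INTER_CUBIC)
cv2.imwrite('pics/s5d.png',np.clip(a*1.5,0,255).astype(np.uint8)[:,:,::-1])
P=cloud(s);a=np.radians(10.8);B=np.array([[np.cos(a),-np.sin(a)],[np.sin(a),np.cos(a)]])
O=np.array([.5192,.0408])
q=np.c_[((P.reshape(-1,3)[:,:2]-O)@B),P.reshape(-1,3)[:,2]].reshape(P.shape)*1000
v,u=np.indices(P.shape[:2])
m=(u>230)&(u<290)&(v>180)&(v<240)&(abs(q[...,0])<25)&(q[...,1]<-18)&(q[...,1]>-40)&(q[...,2]>50)&(q[...,2]<90)
for z0 in range(50,95,5):
    k=m&(q[...,2]>z0)&(q[...,2]<z0+5)
    if k.sum(): print(z0,k.sum(),q[k].min(0).round(1),q[k].max(0).round(1),np.median(q[k],0).round(1))
E
```

```text
t 6.4 tcp [0.5238 0.0199 0.1152] yang 10.88 tilt [ 1.4e-03 -6.0e-04 -1.0e+00] F [ 0.46  0.06 -1.37] gap 0.2706812776801802
delta [ 0.03 -0.08  2.26] turn 0.1
50 9 [-24.3 -39.6  51.1] [ -7.  -26.7  55. ] [-22.8 -37.1  53.9]
55 16 [-23.8 -39.9  55.2] [ -9.5 -25.3  59.3] [-13.7 -36.   56.5]
60 7 [-10.9 -29.2  60.1] [ -6.8 -23.4  64.1] [ -9.3 -27.4  61.5]
65 6 [-11.  -28.7  65.2] [ -8.2 -24.   69.2] [ -9.9 -26.2  68.2]
70 6 [-11.  -28.9  70.1] [ -4.5 -24.8  74.1] [ -8.9 -28.1  72.7]
75 9 [-11.  -29.5  75.6] [ -1.3 -24.8  79.9] [ -9.4 -27.8  77.6]
80 5 [-10.5 -30.6  80.4] [ -2.1 -28.3  82.2] [ -6.5 -28.7  81.1]
```

View pics/s5d.png

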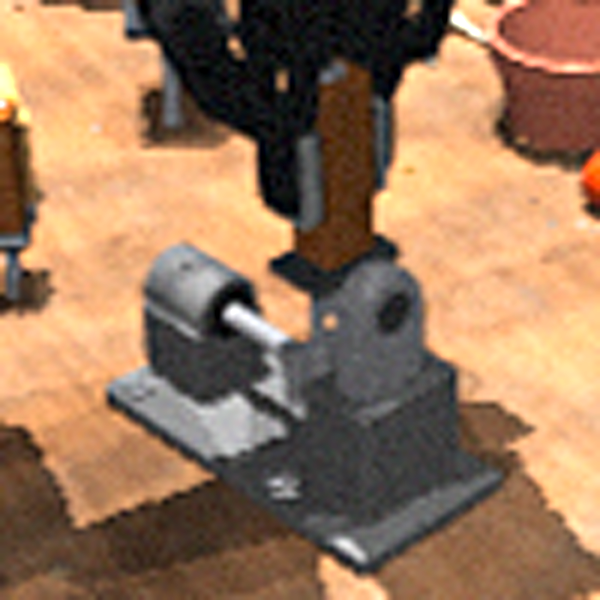

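View pics/w5.png

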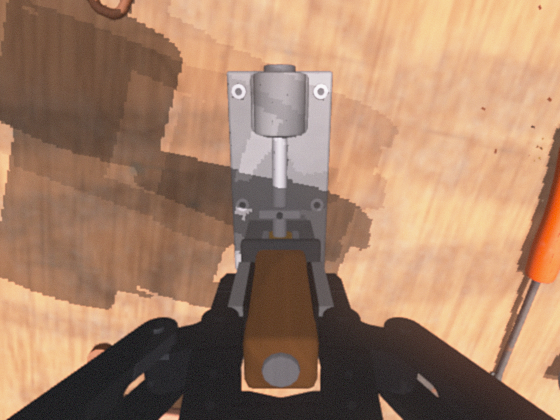

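Pin at column 279.5 and fork at 280.5, so they're aligned within about 0.6 mm. The collar is ahead of the fork (row 213). Descending slowly.

>>> drive_tool(
  deltas=[0, -0.05, 0.3, 0, 0, -0.05, 0.6, 0, 0, -0.05, 0.9, 0, 0, -0.05, 1.2, 0, 0, -0.05, 1.4, 0, 0, -0.05, 1.4, 0],
)

```text
t: 7.0
tcp_pos: [0.5231, 0.0199, 0.1008]
tool_rot: [0.637, 0.771, -0.0, 0.0]
force: [0.8, 0.0, 0.1]
finger_gap: 0.27
```

```bash
python3 - <<'E'
from h import *
go([.5230,.0200,.0926],10.8)
E
```

```text
t 7.0 tcp [0.5231 0.0199 0.1008] yang 10.88 tilt [ 4.e-04 -4.e-04 -1.e+00] F [0.77 0.02 0.09] gap 0.27031920612387716
delta [ 0.01 -0.    0.82] turn 0.1
```

>>> drive_tool(
  deltas=[0, 0, 0.2, 0, 0, 0, 0.4, 0, 0, 0, 0.6, 0, 0, 0, 0.75, 0, 0, 0, 0.75, 0, 0, 0, 0.75, 0],
)

```text
t: 7.6
tcp_pos: [0.5231, 0.0199, 0.0932]
tool_rot: [0.637, 0.771, -0.0, 0.0]
force: [0.0, 0.3, -1.9]
finger_gap: 0.268
```

```bash
python3 - <<'E'
from h import *
for n in ['wrist','scene']: snap(n,n[0]+'6.png')
go([.5230,.0200,.0926],10.8)
s=load('s6');a=cv2.resize(s['frame'][180:265,210:295],None,fx=7,fy=7,interpolation=cv2.INTER_CUBIC)
w=load('w6');b=cv2.resize(w['frame'][70:260,220:340],None,fx=3.1,fy=3.1,interpolation=cv2.INTER_CUBIC)
cv2.imwrite('pics/s6d.png',np.clip(a*1.5,0,255).astype(np.uint8)[:,:,::-1])
cv2.imwrite('pics/w6d.png',np.clip(b*1.3,0,255).astype(np.uint8)[:,:,::-1])
E
```

```text
t 7.7 tcp [0.5231 0.0198 0.0933] yang 10.88 tilt [ 6.e-04 -4.e-04 -1.e+00] F [-0.14 -0.6  -1.61] gap 0.2686420042306638
delta [ 0.02 -0.01  0.07] turn 0.1
```

View pics/s6d.png

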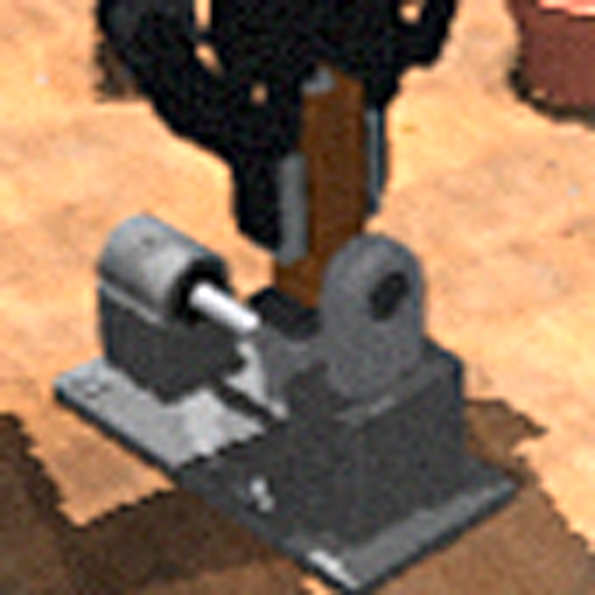

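View pics/w6d.png

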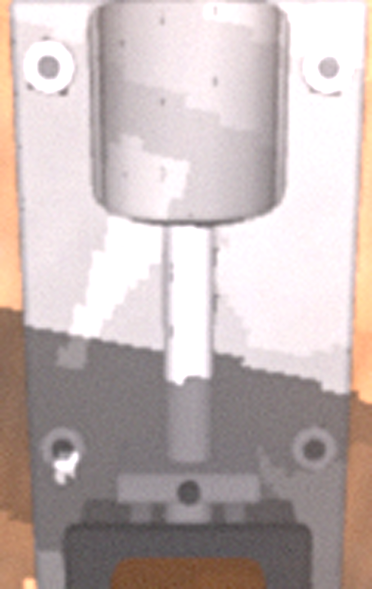

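Astride: both tines are visible on either side of the pin, at crop (143,512) and (235,512), with the pin at 189. Pushing along tool +x in small steps.

>>> drive_tool(
  deltas=[0.1, 0, 0, 0, 0.2, 0, 0, 0, 0.3, 0, 0, 0, 0.4, 0, 0, 0, 0.4, 0, 0, 0],
)

```text
t: 8.2
tcp_pos: [0.5223, 0.024, 0.0934]
tool_rot: [0.637, 0.771, 0.0, 0.0]
force: [-0.1, -0.2, -0.7]
finger_gap: 0.266
```

>>> drive_tool(
  deltas=[0.1, 0, 0, 0, 0.2, 0, 0, 0, 0.2, 0, 0, 0],
)

```text
t: 8.5
tcp_pos: [0.5219, 0.026, 0.0933]
tool_rot: [0.637, 0.771, -0.0, 0.0]
force: [0.1, -1.1, -1.7]
finger_gap: 0.267
```

>>> drive_tool(
  deltas=[0.1, 0, 0, 0, 0.2, 0, 0, 0, 0.2, 0, 0, 0],
)

```text
t: 8.8
tcp_pos: [0.5217, 0.0275, 0.0934]
tool_rot: [0.637, 0.771, -0.0, 0.001]
force: [-0.5, -4.3, -1.2]
finger_gap: 0.267
```

>>> drive_tool(
  deltas=[0.1, 0, 0, 0, 0.2, 0, 0, 0, 0.3, 0, 0, 0, 0.3, 0, 0, 0],
)

```text
t: 9.2
tcp_pos: [0.5211, 0.0304, 0.0934]
tool_rot: [0.636, 0.771, -0.0, 0.001]
force: [-0.5, -4.8, -1.3]
finger_gap: 0.269
```

>>> drive_tool(
  deltas=[0.1, 0, 0, 0, 0.2, 0, 0, 0, 0.2, 0, 0, 0],
)

```text
t: 9.5
tcp_pos: [0.5207, 0.0324, 0.0934]
tool_rot: [0.636, 0.771, -0.0, 0.001]
force: [-0.3, -4.3, -1.4]
finger_gap: 0.272
```

```bash
python3 - <<'E'
from h import *
for n in ['wrist','scene']: snap(n,n[0]+'7.png')
go([.5230,.0200,.0926],10.8)
s=load('s7');a=cv2.resize(s['frame'][180:265,210:295],None,fx=6,fy=6,interpolation=cv2.INTER_CUBIC)
w=load('w7');b=cv2.resize(w['frame'][70:260,220:340],None,fx=2.7,fy=2.7,interpolation=cv2.INTER_CUBIC)
b=b[:510];b=np.pad(b,((0,510-len(b)),(0,0),(0,0)))
c=np.hstack([a[:510],b])[:,:800]
cv2.imwrite('pics/s7d.png',np.clip(c*1.4,0,255).astype(np.uint8)[:,:,::-1])
E
```

```text
t 9.6 tcp [0.5208 0.0324 0.0934] yang 10.95 tilt [ 9.0e-04 -1.6e-03 -1.0e+00] F [-0.05 -4.38 -2.3 ] gap 0.2712802529424463
delta [-1.26 -0.02  0.08] turn 0.2
```

View pics/s7d.png

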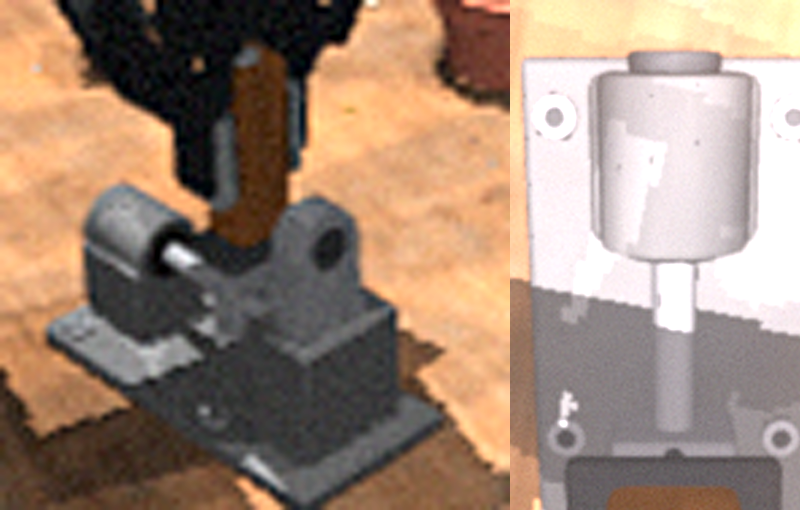

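>>> drive_tool(
  deltas=[0.1, 0, 0, 0, 0.15, 0, 0, 0, 0.15, 0, 0, 0],
)

```text
t: 9.9
tcp_pos: [0.5205, 0.0338, 0.0934]
tool_rot: [0.636, 0.771, -0.0, 0.001]
force: [0.2, -5.6, -0.9]
finger_gap: 0.267
```

>>> drive_tool(
  deltas=[0.08, 0, 0, 0, 0.08, 0, 0, 0, 0.08, 0, 0, 0],
)

```text
t: 10.2
tcp_pos: [0.5204, 0.0344, 0.0934]
tool_rot: [0.636, 0.771, -0.0, 0.001]
force: [-0.3, -5.1, -1.0]
finger_gap: 0.269
```

```bash
cat > look.py <<'E'
import sys
from h import *
n=sys.argv[1]
snap('scene','s%s.png'%n)
go([.5230,.0200,.0926],10.8)
s=load('s'+n);a=cv2.resize(s['frame'][180:265,210:295],None,fx=6,fy=6,interpolation=cv2.INTER_CUBIC)
cv2.imwrite('pics/s%sd.png'%n,np.clip(a*1.4,0,255).astype(np.uint8)[:,:,::-1])
P=cloud(s);a=np.radians(10.8);B=np.array([[np.cos(a),-np.sin(a)],[np.sin(a),np.cos(a)]])
O=np.array([.5192,.0408])
q=np.c_[((P.reshape(-1,3)[:,:2]-O)@B),P.reshape(-1,3)[:,2]].reshape(P.shape)*1000
m=(abs(q[...,0])<22)&(q[...,1]<-45)&(q[...,1]>-62)&(s['depth']>0)&(q[...,2]>60)&(q[...,2]<130)
print('link top z',q[m][:,2].max(),np.percentile(q[m][:,2],97),'y',np.median(q[m][:,1]))
E
python3 look.py 8
```

```text
t 10.25 tcp [0.5204 0.0344 0.0934] yang 10.97 tilt [ 0.001  -0.0021 -1.    ] F [-0.14 -5.2  -2.3 ] gap 0.2681099508317005
delta [-1.46 -0.02  0.08] turn 0.2
link top z 114.5847830726483 113.68688674963714 y -53.85876652827987
```

View pics/s8d.png

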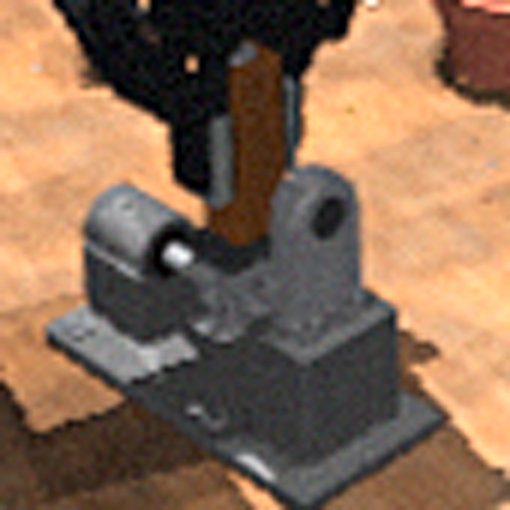

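The link is rising: its top is at 114.6 mm, up from 101.3. I'll hold here while it finishes.

>>> drive_tool(
  deltas=[0, 0, 0, 0, 0, 0, 0, 0, 0, 0, 0, 0, 0, 0, 0, 0, 0, 0, 0, 0, 0, 0, 0, 0],
)

```text
t: 10.85
tcp_pos: [0.5204, 0.0343, 0.0934]
tool_rot: [0.636, 0.771, -0.001, 0.001]
force: [-0.1, -4.2, -2.5]
finger_gap: 0.267
```

```bash
python3 look.py 9
```

```text
t 10.9 tcp [0.5204 0.0343 0.0934] yang 10.97 tilt [ 0.001  -0.0022 -1.    ] F [-0.23 -4.73 -0.93] gap 0.26807375206491385
delta [-1.46 -0.02  0.08] turn 0.2
link top z 118.28357278885258 117.1888127151132 y -54.22237368714325
```

View pics/s9d.png

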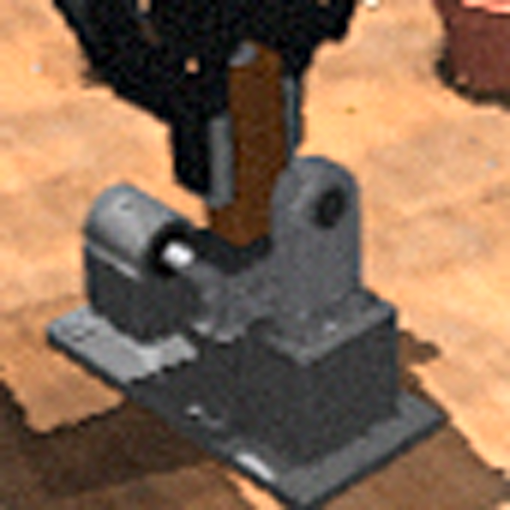

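>>> drive_tool(
  deltas=[-0.15, 0, 0, 0, -0.3, 0, 0, 0, -0.5, 0, 0, 0, -0.7, 0, 0, 0, -0.9, 0, 0, 0, -1.1, 0, 0, 0, -1.3, 0, 0, 0, -1.3, 0, 0, 0],
)

```text
t: 11.7
tcp_pos: [0.5229, 0.0217, 0.0934]
tool_rot: [0.636, 0.771, -0.0, 0.001]
force: [-0.6, -0.8, -1.0]
finger_gap: 0.265
```

```bash
python3 look.py 10
```

```text
t 11.75 tcp [0.5228 0.0218 0.0934] yang 10.95 tilt [ 9.0e-04 -1.7e-03 -1.0e+00] F [ 0.59 -0.09 -1.17] gap 0.2697047188466465
delta [-0.18 -0.02  0.08] turn 0.1
link top z 119.00204528342508 116.82051998594363 y -54.897136749568084
```

>>> drive_tool(
  deltas=[0, 0, -0.5, 0, 0, 0, -1.5, 0, 0, 0, -3, 0, 0, 0, -5, 0, 0, 0, -7, 0, 0, 0, -9, 0, 0, 0, -10.5, 0, 0, 0, -11.5, 0, 0, 0, -11.5, 0],
)

```text
t: 12.65
tcp_pos: [0.5237, 0.0219, 0.2103]
tool_rot: [0.636, 0.771, 0.001, 0.003]
force: [-0.6, -0.3, -1.7]
finger_gap: 0.267
```

```bash
python3 look.py 11; python3 - <<'E'
from h import *
go([.4855,.2875,.207],-13.7)
E
```

```text
t 12.7 tcp [0.5229 0.022  0.2091] yang 10.96 tilt [ 0.0025 -0.002  -1.    ] F [-0.38 -0.01 -1.16] gap 0.2710550304811912
delta [-0.17 -0.05 11.66] turn 0.2
link top z 118.44024242203028 117.24381210910035 y -55.45841211182095
t 12.7 tcp [0.5229 0.022  0.2091] yang 10.96 tilt [ 0.0025 -0.002  -1.    ] F [-0.38 -0.01 -1.16] gap 0.2710550304811912
delta [26.78  1.37  0.15] turn 24.7
```

View pics/s11.png

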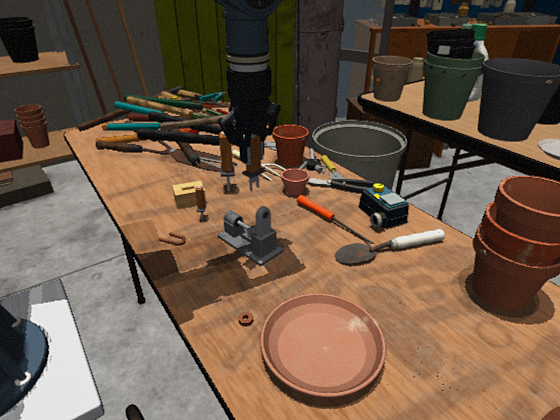

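>>> drive_tool(
  deltas=[3, 0.1, 0, 3, 6, 0.3, 0, 6, 9, 0.4, 0, 9, 12, 0.6, 0, 12, 15, 0.8, 0, 15, 18, 1.0, 0.1, 18, 21, 1.1, 0.1, 21, 24, 1.2, 0.1, 23.5, 26.8, 1.4, 0.1, 24.7, 26.8, 1.4, 0.1, 24.7, 26.8, 1.4, 0.1, 24.7, 26.8, 1.4, 0.1, 24.7],
)

```text
t: 13.9
tcp_pos: [0.4854, 0.2869, 0.2068]
tool_rot: [0.787, 0.617, -0.001, 0.001]
force: [-0.2, 0.8, -1.0]
finger_gap: 0.268
```

```bash
python3 - <<'E'
from h import *
snap('wrist','w12.png')
go([.4857,.2876,.107],-13.7)
E
```

```text
t 13.95 tcp [0.4856 0.2867 0.207 ] yang -13.8 tilt [ 0.0013 -0.0028 -1.    ] F [ 0.08  0.02 -2.05] gap 0.2699891828279279
delta [ 0.11 -0.03 10.  ] turn -0.1
```

View pics/w12.png

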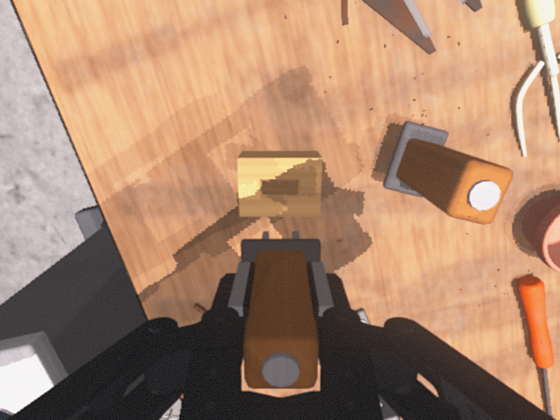

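>>> drive_tool(
  deltas=[0.1, 0, 2, 0, 0.1, 0, 5, 0, 0.1, 0, 8, 0, 0.1, 0, 9.5, 0, 0.1, 0, 9.5, 0, 0.1, 0, 9.5, 0],
)

```text
t: 14.55
tcp_pos: [0.4865, 0.2867, 0.1122]
tool_rot: [0.787, 0.617, -0.0, 0.002]
force: [0.4, -1.4, -0.2]
finger_gap: 0.268
```

```bash
python3 - <<'E'
from h import *
snap('scene','s13.png');snap('wrist','w13.png')
go([.4857,.2876,.0655],-13.7)
s=load('s13');a=cv2.resize(s['frame'][130:230,140:240],None,fx=4,fy=4,interpolation=cv2.INTER_CUBIC)
w=load('w13');b=cv2.resize(w['frame'][130:330,180:380],None,fx=2,fy=2,interpolation=cv2.INTER_CUBIC)
cv2.imwrite('pics/c13.png',np.hstack([a,b])[:,:,::-1])
E
```

```text
t 14.65 tcp [0.4871 0.2874 0.1132] yang -13.84 tilt [ 0.0037 -0.0019 -1.    ] F [ 0.02 -0.3  -0.9 ] gap 0.2655306498865092
delta [-0.01 -0.16  4.77] turn -0.1
```

View pics/c13.png

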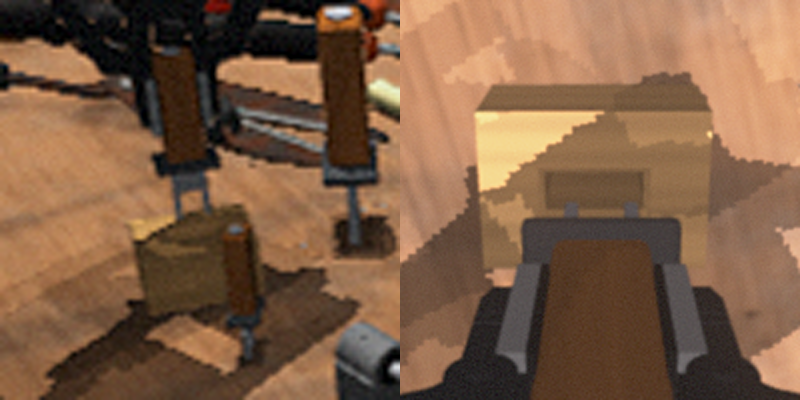

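>>> drive_tool(
  deltas=[0, -0.15, 0.3, 0, 0, -0.15, 0.8, 0, 0, -0.15, 1.5, 0, 0, -0.15, 2.2, 0, 0, -0.15, 3.0, 0, 0, -0.15, 3.7, 0, 0, -0.15, 4.2, 0, 0, -0.15, 4.4, 0, 0, -0.15, 4.4, 0],
)

```text
t: 15.55
tcp_pos: [0.4857, 0.2876, 0.0688]
tool_rot: [0.787, 0.617, 0.0, 0.002]
force: [-0.3, -0.1, -1.5]
finger_gap: 0.267
```

```bash
python3 - <<'E'
from h import *
go([.4857,.2876,.0646],-13.7)
E
```

```text
t 15.55 tcp [0.4857 0.2876 0.0688] yang -13.84 tilt [ 0.003  -0.0022 -1.    ] F [-0.27 -0.09 -1.47] gap 0.26677221932678985
delta [0.01 0.   0.42] turn -0.1
```

>>> drive_tool(
  deltas=[0, 0, 0.15, 0, 0, 0, 0.3, 0, 0, 0, 0.42, 0, 0, 0, 0.42, 0],
)

```text
t: 15.95
tcp_pos: [0.4858, 0.2876, 0.0647]
tool_rot: [0.787, 0.617, 0.001, 0.002]
force: [-0.2, 0.2, -1.3]
finger_gap: 0.271
```

>>> drive_tool(
  deltas=[0, 0, 0, 0, 0, 0, 0, 0, 0, 0, 0, 0, 0, 0, 0, 0, 0, 0, 0, 0, 0, 0, 0, 0],
  hand=5,
  squeeze=20,
)

```text
t: 16.55
tcp_pos: [0.4858, 0.2876, 0.0647]
tool_rot: [0.787, 0.617, 0.001, 0.002]
force: [0.1, -0.1, 0.7]
finger_gap: 0.579
```

```bash
python3 - <<'E'
from h import *
snap('scene','s14.png');snap('wrist','w14.png')
go([.4857,.2876,.22],-13.7)
s=load('s14');a=cv2.resize(s['frame'][130:230,140:240],None,fx=4,fy=4,interpolation=cv2.INTER_CUBIC)
w=load('w14');b=cv2.resize(w['frame'][180:400,180:400],(400,400),interpolation=cv2.INTER_CUBIC)
cv2.imwrite('pics/c14.png',np.hstack([a,b])[:,:,::-1])
E
```

```text
t 16.65 tcp [0.4858 0.2876 0.0647] yang -13.84 tilt [ 0.0033 -0.0021 -1.    ] F [-0.04  0.43  0.09] gap 0.5867580148400938
delta [ -0.02   0.05 -15.53] turn -0.1
```

View pics/c14.png

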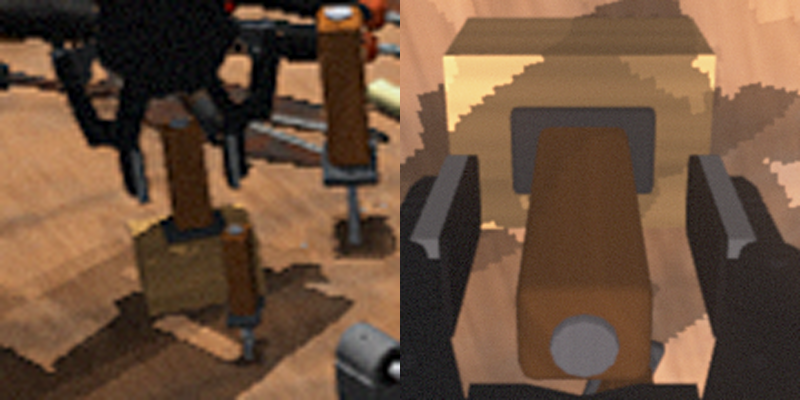

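The tool is back in the stand with its flange down and the jaws are open and clear of it. Retracting straight up.

>>> drive_tool(
  deltas=[0, 0, -1, 0, 0, 0, -3, 0, 0, 0, -6, 0, 0, 0, -9, 0, 0, 0, -12, 0, 0, 0, -15, 0, 0, 0, -15.5, 0, 0, 0, -15.5, 0],
)

```text
t: 17.45
tcp_pos: [0.4858, 0.2881, 0.2212]
tool_rot: [0.787, 0.617, 0.002, 0.002]
force: [-0.1, -0.2, -0.0]
finger_gap: 0.588
```

```bash
python3 - <<'E'
from h import *
a=np.radians(10.8);p=np.array([.5192,.0408])-.046*np.array([-np.sin(a),np.cos(a)]);print(p)
snap('scene','s15.png')
go([*p,.23],-79.2)
E
```

```text
[ 0.52781954 -0.00438521]
t 17.5 tcp [0.4849 0.2878 0.2197] yang -13.84 tilt [ 0.0033 -0.0021 -1.    ] F [-0.11 -0.09  0.25] gap 0.5842560046901776
delta [-27.34  11.16  -0.95] turn 65.4
```

View pics/s15.png

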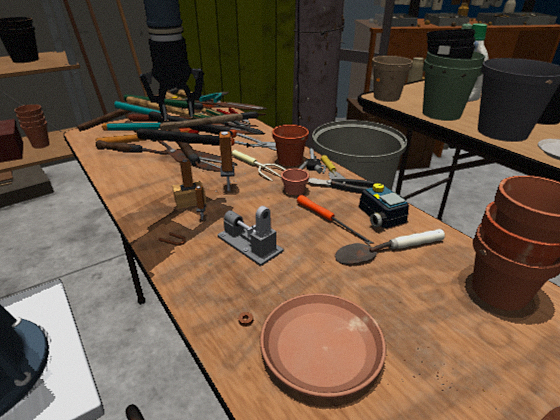

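>>> drive_tool(
  deltas=[-2.7, 1.1, -0.1, 7, -5.5, 2.2, -0.2, 14, -8.2, 3.3, -0.3, 21, -10.9, 4.5, -0.4, 28, -13.6, 5.6, -0.5, 35, -16.4, 6.7, -0.6, 42, -19.1, 7.8, -0.7, 49, -21.9, 8.9, -0.8, 56, -24.6, 10, -0.9, 62, -27.3, 11.2, -1.0, 65.4, -27.3, 11.2, -1.0, 65.4, -27.3, 11.2, -1.0, 65.4],
)

```text
t: 18.7
tcp_pos: [0.5273, -0.0043, 0.2289]
tool_rot: [0.996, 0.093, -0.0, 0.0]
force: [0.1, -0.6, -0.2]
finger_gap: 0.586
```

```bash
python3 - <<'E'
from h import *
snap('wrist','w16.png')
go([.5278,-.0044,.23],-79.2)
E
```

```text
t 18.75 tcp [ 0.5271 -0.0036  0.2291] yang -79.24 tilt [-1.e-04 -9.e-04 -1.e+00] F [-0.33  0.07 -1.13] gap 0.588097510521301
delta [ 0.05  0.09 -0.09] turn -0.0
```

View pics/w16.png

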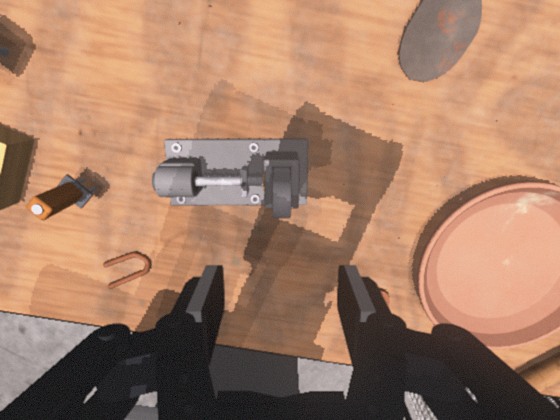

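```bash
python3 - <<'E'
from h import *
w=load('w16');P=cloud(w);v,u=np.indices(P.shape[:2])
a=np.radians(10.8);B=np.array([[np.cos(a),-np.sin(a)],[np.sin(a),np.cos(a)]]);O=np.array([.5192,.0408])
q=np.c_[((P.reshape(-1,3)[:,:2]-O)@B),P.reshape(-1,3)[:,2]].reshape(P.shape)*1000
m=(u>255)&(u<310)&(v>150)&(v<225)&(q[...,2]>90)&(q[...,2]<125)
print(m.sum(),u[m].min(),u[m].max(),q[m].min(0),q[m].max(0),np.median(q[m],0))
for r in range(165,222,8):
    k=np.where(m[r])[0]
    if len(k): print(r,k.min(),k.max(),q[r,k][:,1].min().round(1),q[r,k][:,1].max().round(1),q[r,k][:,2].mean().round(1))
s=manip.sense();print('tcp',(s['tcp_pos'][:2]-O)@B*1000)
b=cv2.resize(w['frame'][120:320,180:380],None,fx=3,fy=3,interpolation=cv2.INTER_CUBIC)
cv2.imwrite('pics/c16.png',b[:,:,::-1])
E
```

```text
773 272 291 [-13.67723772 -53.59410556  90.24887248] [ 15.69805745 -38.97931384 120.48739035] [  5.2025616  -46.58296379 115.46321915]
181 273 290 -52.8 -39.7 104.3
189 273 290 -52.6 -39.9 113.6
197 272 291 -53.5 -39.0 116.5
205 273 291 -53.5 -39.9 117.5
213 273 290 -52.7 -39.8 116.3
tcp [ -0.52944621 -45.09443573]
```

View pics/c16.png

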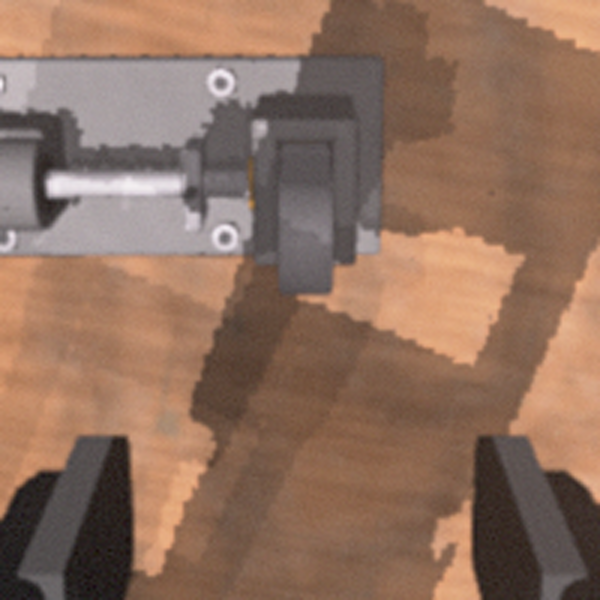

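>>> drive_tool(
  deltas=[0.1, 0.1, 3, 0, 0.1, 0.1, 6, 0, 0.1, 0.1, 9, 0, 0.1, 0.1, 11.5, 0, 0.1, 0.1, 13.3, 0, 0.1, 0.1, 14.2, 0, 0.1, 0.1, 14.2, 0, 0.1, 0.1, 14.2, 0],
)

```text
t: 19.55
tcp_pos: [0.5285, -0.004, 0.0874]
tool_rot: [0.996, 0.094, 0.0, 0.0]
force: [-0.4, -0.8, 0.1]
finger_gap: 0.589
```

```bash
python3 - <<'E'
from h import *
snap('wrist','w17.png')
go([.5283,-.0046,.086],-79.2)
s=manip.sense();a=np.radians(10.8);B=np.array([[np.cos(a),-np.sin(a)],[np.sin(a),np.cos(a)]]);O=np.array([.5192,.0408])
print('tcp',(s['tcp_pos'][:2]-O)@B*1000)
w=load('w17');b=cv2.resize(w['frame'][200:400,180:380],None,fx=3,fy=3,interpolation=cv2.INTER_CUBIC)
cv2.imwrite('pics/c17.png',np.clip(b*1.3,0,255).astype(np.uint8)[:,:,::-1])
E
```

```text
t 19.6 tcp [ 0.5289 -0.0042  0.0879] yang -79.2 tilt [ 0.0014 -0.0012 -1.    ] F [-0.28 -0.35 -0.15] gap 0.5878699049451428
delta [-0.07  0.03  0.19] turn 0.0
tcp [  1.08211    -46.01758512]
```

View pics/c17.png

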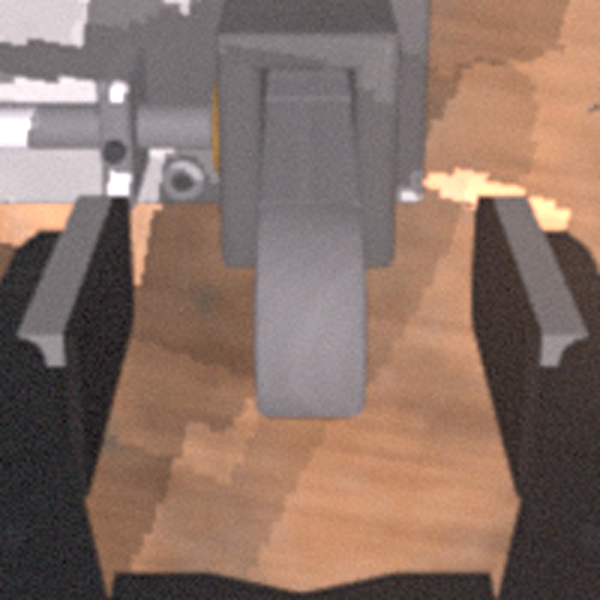

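>>> drive_tool(
  deltas=[-0.03, 0.11, 0.1, 0, -0.03, 0.11, 0.15, 0, -0.03, 0.11, 0.15, 0, -0.03, 0.11, 0.15, 0, -0.03, 0.11, 0.15, 0],
  hand=2.2,
  squeeze=20,
)

```text
t: 20.1
tcp_pos: [0.5288, -0.0054, 0.0865]
tool_rot: [0.996, 0.094, 0.001, 0.001]
force: [0.3, 1.7, 0.2]
finger_gap: 0.264
```

```bash
python3 - <<'E'
from h import *
snap('wrist','w18.png')
go([.5283,-.0046,.086],-79.2)
w=load('w18');b=cv2.resize(w['frame'][200:400,180:380],None,fx=3,fy=3,interpolation=cv2.INTER_CUBIC)
cv2.imwrite('pics/c18.png',np.clip(b*1.3,0,255).astype(np.uint8)[:,:,::-1])
E
```

```text
t 20.15 tcp [ 0.5288 -0.0054  0.0865] yang -79.2 tilt [ 0.0015 -0.0012 -1.    ] F [-0.4   0.34  0.01] gap 0.2568563706688531
delta [-0.04 -0.09  0.05] turn -0.0
```

View pics/c18.png

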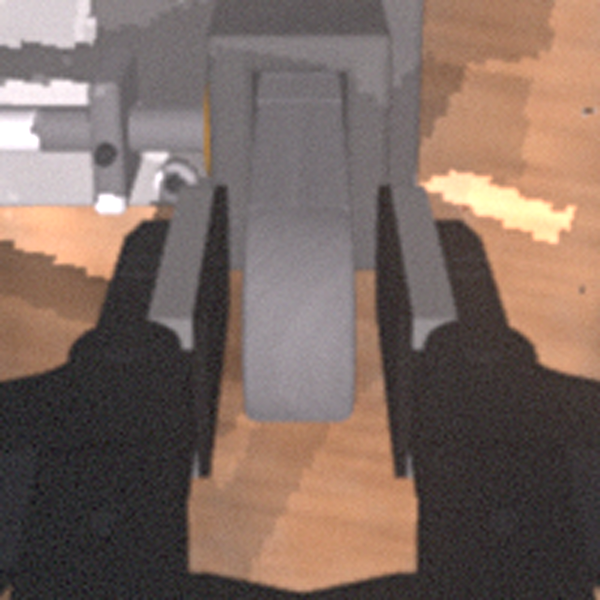

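>>> drive_tool(
  deltas=[0, -0.04, 0.05, 0, 0, -0.04, 0.05, 0, 0, -0.04, 0.05, 0, 0, -0.04, 0.05, 0],
  hand=1.6,
)

```text
t: 20.55
tcp_pos: [0.5287, -0.005, 0.0859]
tool_rot: [0.996, 0.094, 0.001, 0.001]
force: [-0.4, -0.6, 0.2]
finger_gap: 0.189
```

>>> drive_tool(
  deltas=[0, 0, 0, 0, 0, 0, 0, 0, 0, 0, 0, 0],
  hand=1.4,
)

```text
t: 20.85
tcp_pos: [0.5287, -0.0049, 0.0859]
tool_rot: [0.996, 0.094, 0.001, 0.001]
force: [-0.8, 0.4, 0.7]
finger_gap: 0.161
```

>>> drive_tool(
  deltas=[0, 0, 0, 0, 0, 0, 0, 0, 0, 0, 0, 0],
  hand=1.2,
)

```text
t: 21.15
tcp_pos: [0.5287, -0.0049, 0.0859]
tool_rot: [0.996, 0.094, 0.001, 0.001]
force: [-0.6, 1.0, 0.3]
finger_gap: 0.163
```

>>> drive_tool(
  deltas=[0, 0, 0, 0, 0, 0, 0, 0, 0, 0, 0, 0, 0, 0, 0, 0],
  hand=0.8,
)

```text
t: 21.55
tcp_pos: [0.5287, -0.0049, 0.0859]
tool_rot: [0.996, 0.094, 0.001, 0.001]
force: [0.3, 0.7, 0.1]
finger_gap: 0.162
```

Gripped at about 13.8 mm with almost no side force. Lifting straight up.

>>> drive_tool(
  deltas=[0, 0, -0.2, 0, 0, 0, -0.5, 0, 0, 0, -1, 0, 0, 0, -1.5, 0, 0, 0, -2.5, 0, 0, 0, -4, 0, 0, 0, -6, 0, 0, 0, -8, 0, 0, 0, -8, 0],
  squeeze=30,
)

```text
t: 22.45
tcp_pos: [0.5307, -0.0052, 0.169]
tool_rot: [0.996, 0.094, 0.004, 0.002]
force: [-0.1, -0.7, -0.4]
finger_gap: 0.16
```

```bash
python3 - <<'E'
from h import *
snap('wrist','w19.png');snap('scene','s19.png')
go([.471,-.266,.166],-79.2)
E
```

```text
t 22.55 tcp [ 0.5287 -0.0049  0.1664] yang -79.2 tilt [ 0.0027 -0.0014 -1.    ] F [ 1.16  0.31 -1.34] gap 0.15694914470324842
delta [-10.56  24.57   0.06] turn -0.0
```

View pics/s19.png

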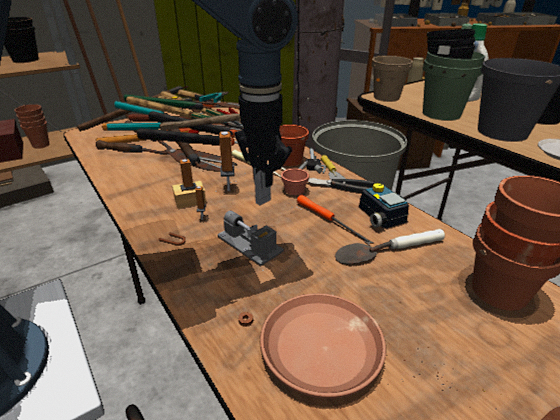

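>>> drive_tool(
  deltas=[-0.8, 1.6, 0, 0, -2.4, 4.8, 0, 0, -4.0, 8.2, 0, 0, -5.6, 11.5, 0, 0, -7.2, 14.7, 0, 0, -8.8, 18, 0, 0, -10, 20.5, 0, 0, -10.6, 21.6, 0, 0, -10.6, 21.6, 0, 0, -10.6, 21.6, 0, 0],
)

```text
t: 23.55
tcp_pos: [0.4646, -0.2357, 0.1659]
tool_rot: [0.996, 0.094, 0.001, -0.0]
force: [-0.2, 0.1, -0.5]
finger_gap: 0.163
```

```bash
python3 - <<'E'
from h import *
snap('wrist','w20.png')
go([.4654,-.2365,.046],-79.2)
w=load('w20');P=cloud(w);print(np.median(P[150:200,250:300].reshape(-1,3),0))
E
```

```text
t 23.6 tcp [ 0.4648 -0.2353  0.1661] yang -79.15 tilt [ 1.5e-03  3.0e-04 -1.0e+00] F [-0.63 -0.65 -0.28] gap 0.1600087408572196
delta [ 0.02  0.13 12.01] turn 0.0
[ 0.47674681 -0.22759175  0.00745903]
```

View pics/w20.png

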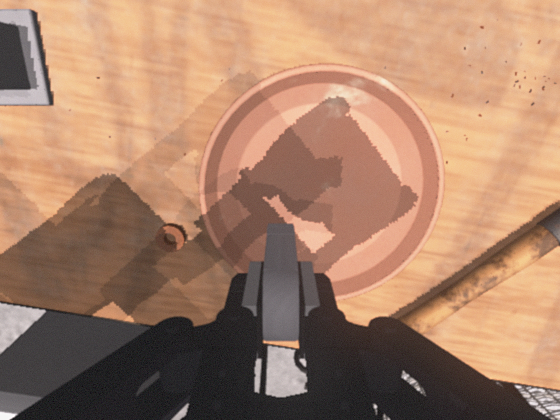

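>>> drive_tool(
  deltas=[0, 0.1, 2.5, 0, 0, 0.1, 5, 0, 0, 0.1, 7.5, 0, 0, 0.1, 9.8, 0, 0, 0.1, 11.3, 0, 0, 0.1, 12.0, 0, 0, 0.1, 12.0, 0, 0, 0.1, 12.0, 0],
)

```text
t: 24.4
tcp_pos: [0.4657, -0.2358, 0.0466]
tool_rot: [0.995, 0.095, 0.001, 0.0]
force: [-0.4, -0.5, -0.2]
finger_gap: 0.159
```

>>> drive_tool(
  deltas=[0, 0, 0.1, 0, 0, 0, 0.2, 0, 0, 0, 0.2, 0],
)

```text
t: 24.7
tcp_pos: [0.4659, -0.236, 0.0451]
tool_rot: [0.995, 0.095, 0.001, 0.001]
force: [0.2, 0.0, 0.3]
finger_gap: 0.158
```

>>> drive_tool(
  deltas=[0, 0, 0.1, 0, 0, 0, 0.1, 0],
)

```text
t: 24.9
tcp_pos: [0.4659, -0.2361, 0.0442]
tool_rot: [0.995, 0.095, 0.001, 0.001]
force: [0.1, 0.1, -0.8]
finger_gap: 0.161
```

>>> drive_tool(
  deltas=[0, 0, 0.05, 0, 0, 0, 0.1, 0, 0, 0, 0.1, 0],
)

```text
t: 25.2
tcp_pos: [0.466, -0.2362, 0.0437]
tool_rot: [0.995, 0.095, 0.002, 0.001]
force: [-1.2, 0.1, 4.0]
finger_gap: 0.156
```

```bash
python3 - <<'E'
from h import *
snap('scene','s21.png')
go([.4654,-.2365,.046],-79.2)
s=load('s21');b=cv2.resize(s['frame'][250:420,230:400],None,fx=3.5,fy=3.5,interpolation=cv2.INTER_CUBIC)
cv2.imwrite('pics/c21.png',b[:,:,::-1])
E
```

```text
t 25.25 tcp [ 0.466  -0.2362  0.0437] yang -79.11 tilt [ 0.0033 -0.0012 -1.    ] F [-0.51  0.88  5.09] gap 0.15843882578772228
delta [-0.06  0.02 -0.23] turn 0.1
```

View pics/c21.png

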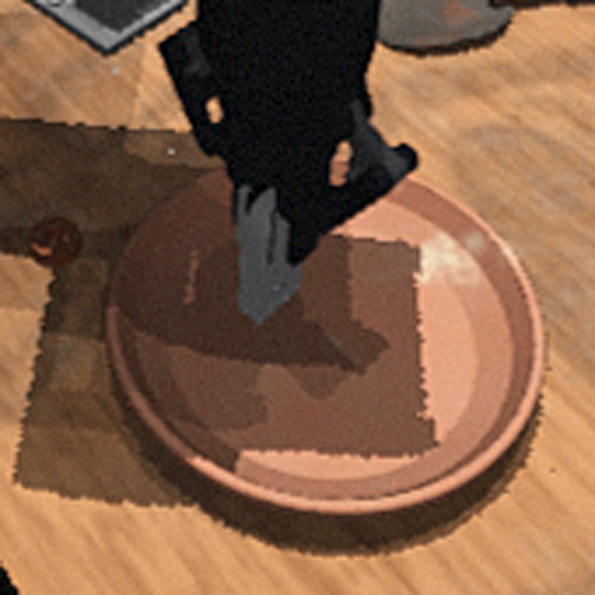

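The link is touching the floor (about 5 N upward). I'll back off slightly and release gently, then go up.

>>> drive_tool(
  deltas=[0, 0, -0.05, 0, 0, 0, -0.05, 0, 0, 0, -0.05, 0, 0, 0, -0.05, 0, 0, 0, -0.05, 0],
  hand=3.5,
)

```text
t: 25.75
tcp_pos: [0.4659, -0.2361, 0.0441]
tool_rot: [0.995, 0.095, 0.002, 0.001]
force: [0.1, 0.3, 0.7]
finger_gap: 0.412
```

>>> drive_tool(
  deltas=[0, 0, -1, 0, 0, 0, -3, 0, 0, 0, -5, 0, 0, 0, -7, 0, 0, 0, -8, 0, 0, 0, -8, 0],
)

```text
t: 26.35
tcp_pos: [0.4666, -0.2367, 0.1258]
tool_rot: [0.995, 0.095, 0.003, 0.002]
force: [0.4, -0.3, 0.9]
finger_gap: 0.404
```

```bash
python3 - <<'E'
from h import *
snap('wrist','w22.png');snap('scene','s22.png')
go([.466,-.2362,.12],-79.2)
s=load('s22');b=cv2.resize(s['frame'][250:420,230:400],(400,400),interpolation=cv2.INTER_CUBIC)
w=load('w22');c=cv2.resize(w['frame'][80:380,130:430],(400,400))
cv2.imwrite('pics/c22.png',np.hstack([b,c])[:,:,::-1])
E
```

```text
t 26.45 tcp [ 0.4655 -0.2359  0.124 ] yang -79.11 tilt [ 0.0031 -0.001  -1.    ] F [-0.37  0.88 -0.22] gap 0.41108492258175156
delta [0.04 0.04 0.4 ] turn 0.1
```

View pics/c22.png

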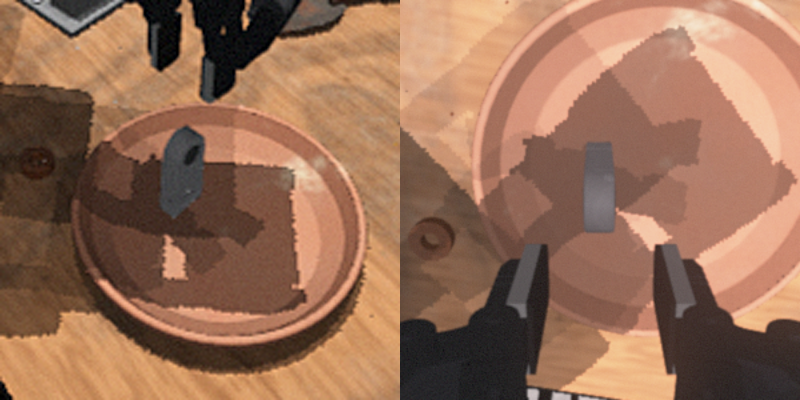

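The link stands upright in the saucer at crop (598,190). To lay it down I'll shut the fingers, come down beside it and nudge its top towards the saucer's centre.

>>> drive_tool(
  deltas=[0, -1, 0, 0, 0, -2.5, 0, 0, 0, -4.2, 0, 0, 0, -4.2, 0, 0, 0, -4.2, 2, 0, 0, -4.2, 4, 0, 0, -4.2, 6, 0, 0, -4.2, 6, 0, 0, -4.2, 6, 0],
  hand=0,
)

```text
t: 27.35
tcp_pos: [0.4577, -0.1945, 0.0639]
tool_rot: [0.995, 0.095, 0.001, 0.0]
force: [-0.2, -1.0, -0.3]
finger_gap: -0.001
```

```bash
python3 - <<'E'
from h import *
snap('scene','s23.png');go([.466,-.2362,.12],-79.2)
s=load('s23');b=cv2.resize(s['frame'][250:420,230:400],(500,500),interpolation=cv2.INTER_CUBIC)
cv2.imwrite('pics/c23.png',b[:,:,::-1])
E
```

```text
t 27.4 tcp [ 0.4581 -0.1948  0.0644] yang -79.09 tilt [ 0.0036 -0.0014 -1.    ] F [-0.17  0.29  0.33] gap -0.0012713045196256726
delta [ 0.01  4.22 -5.55] turn 0.1
```

View pics/c23.png

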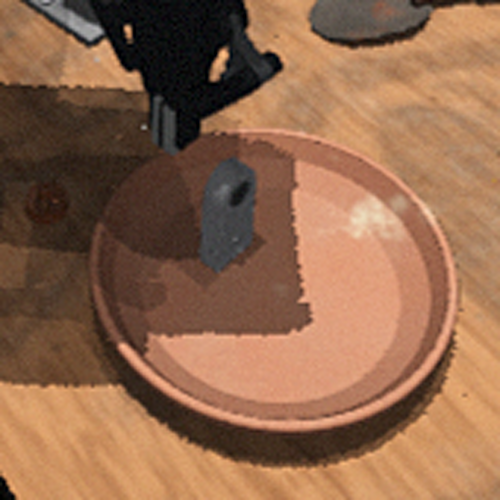

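>>> drive_tool(
  deltas=[0, 0.7, 0, 0, 0, 1.4, 0, 0, 0, 1.8, 0, 0, 0, 2.2, 0, 0, 0, 2.6, 0, 0, 0, 3.0, 0, 0, 0, 3.4, 0, 0, 0, 3.7, 0, 0, 0, 4.0, 0, 0, 0, 4.2, 0, 0, 0, 4.2, 0, 0],
)

```text
t: 28.5
tcp_pos: [0.4662, -0.2364, 0.0645]
tool_rot: [0.995, 0.095, 0.002, 0.001]
force: [0.1, 0.7, -0.6]
finger_gap: -0.001
```

```bash
python3 - <<'E'
from h import *
snap('scene','s24.png');go([.466,-.2362,.12],-79.2)
s=load('s24');b=cv2.resize(s['frame'][250:420,230:400],(500,500),interpolation=cv2.INTER_CUBIC)
cv2.imwrite('pics/c24.png',b[:,:,::-1])
E
```

```text
t 28.55 tcp [ 0.466  -0.2361  0.0645] yang -79.09 tilt [ 0.0035 -0.0013 -1.    ] F [-0.65 -0.33  0.73] gap 0.0021633229781040826
delta [ 0.01  0.02 -5.55] turn 0.1
```

View pics/c24.png

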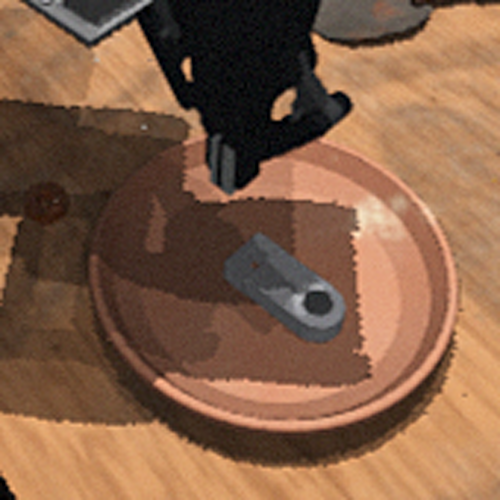

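The link lies flat in the saucer. I'll raise the arm clear and do the final checks.

>>> drive_tool(
  deltas=[0, 0, -2, 0, 0, 0, -6, 0, 0, 0, -10, 0, 0, 0, -13, 0, 0, 0, -13, 0, 0, 0, -13, 0, 0, 0, -13, 0, 0, 0, -13, 0],
)

```text
t: 29.35
tcp_pos: [0.4646, -0.2352, 0.1929]
tool_rot: [0.995, 0.095, 0.0, -0.0]
force: [-0.8, 0.6, 0.7]
finger_gap: 0.001
```

```bash
python3 - <<'E'
from h import *
for n in ['scene','top']: snap(n,n[0]+'25.png')
print(manip.sense()['t'])
s=load('s25');P=cloud(s)
m=np.zeros(P.shape[:2],bool);m[320:375,300:352]=1
hsv=cv2.cvtColor(s['frame'],cv2.COLOR_RGB2HSV);m&=(hsv[...,1]<70)
print('link pts',m.sum(),np.median(P[m],0),P[m].min(0),P[m].max(0))
t=load('t25');P=cloud(t);v,u=np.indices(P.shape[:2])
m=(u>130)&(u<170)&(v>222)&(v<268)&(abs(P[...,2]-.116)<.007);print('handle top',m.sum(),P[m].mean(0),P[m].min(0),P[m].max(0))
d=np.abs(t['frame'].astype(int)-load('top0')['frame']).sum(2);
for n,(a,b,c,e) in dict(hook=(200,230,280,310),washer=(338,358,283,300),pot=(193,230,115,155),weeder=(235,335,138,158)).items(): print(n,d[c:e,a:b].mean())
b=cv2.resize(t['frame'][165:325,115:315],(800,640))[:600];cv2.imwrite('pics/c25.png',b[:,:,::-1])
E
```

```text
29.45
link pts 847 [ 0.47004977 -0.28395175  0.02082607] [ 0.17642465 -0.57047961  0.00529876] [ 0.49958419 -0.23801355  0.54372369]
handle top 128 [0.48483121 0.28516742 0.11613364] [0.47305883 0.27430253 0.10908358] [0.4970793  0.29640415 0.12190694]
hook 55.64666666666667
washer 57.84705882352941
pot 51.47094594594594
weeder 55.0205
```

View pics/s25.png

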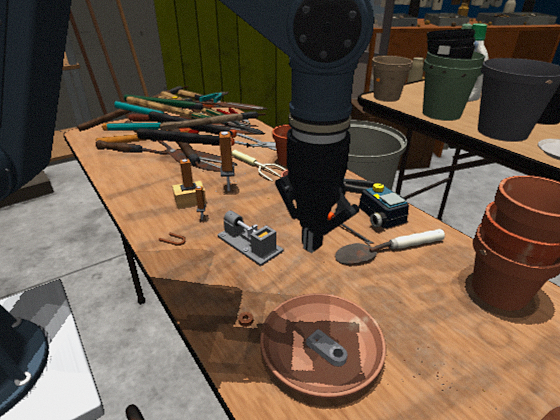

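View pics/t25.png

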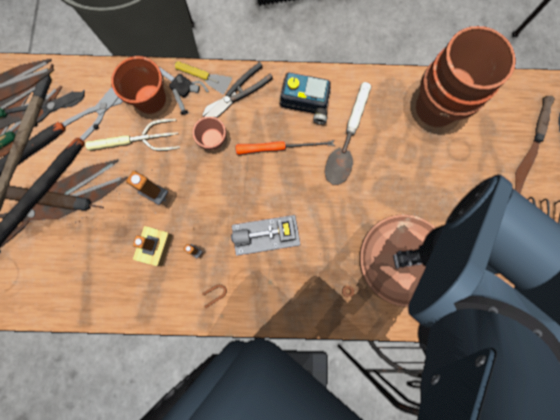

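The link lies in the saucer (scene 326,346). The tool stands in its stand with its top at 116 mm, the same as at the start, and the bystanders haven't moved. The arm is clear of everything, so I'm handing in.

```bash
python3 -c "
from station import manip
print(manip.sign_off())"
```

```text
the job is handed in; nothing more can be done
None
```

I freed the link, stood the tool back in its stand and laid the link in the saucer. The job was handed in at about 29.5 s of the 72 s allowed; sign-off gives no verdict.

- **Release:** I took the 116 mm-high tool from the stand, not the larger or smaller look-alike. I set it astride the pin and pushed the collar about 8 mm, with at most about 6 N at the wrist. The link's top rose from about 101 to 118 mm while the tool was still pushing.
- **Putting things down:** I lifted the link straight out by its flat faces, stood it in the saucer, then nudged it over with the shut fingers so it lies flat.
- **Last checks:**
  - **Link:** it lies flat with its middle about 18 mm from the saucer's centre.
  - **Tool:** it stands upright with its top at 116 mm, as at the start. The picture after release showed its flange down on the stand.
  - **Bystanders:** the hook, washer, pot and weeder look in place in the before and after top pictures. My pixel-difference check on them was too noisy to tell anything, so that is by eye only.
  - **Arm:** it was clear, with the fingertips at a height of about 0.19 m.
- **Disagreement:** the cameras differed by about 2 mm on where the block is. I aligned the fork using the wrist view of the fork and pin together, not absolute positions.

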